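# Show the blue tissue cassette to the inspection camera

### The arm

A 6-joint arm with a two-finger parallel gripper is mounted at the origin on a cart in front of the work surface, level with it; the furniture and walls round the work are solid. World frame = base frame: x ahead of the robot, y to its left, z up, the work surface at z = 0. Lengths are in m, angles in degrees, forces in N, time in s.
With the tool pointing down it reaches from about 0.375 to 0.9 m from the base axis. Payload 3.1 kg.
Tool frame: the origin (TCP) lies where the fingers leave the gripper's body, on its centre line; the fingertips stand bot.tips_ahead ahead of it and the grasp point (between the pads) lies 51 mm ahead of it (bot.tips_ahead is the distance from the TCP to the fingertips, in m); z points along the fingers, x is the direction in which the jaws open and shut, and the axes are right-handed (so a half turn about z gives the same grasp; the last joint's range is limited). The gripper opens to 87 mm and grips with 3 to 60 N. Pads are 19 mm wide; open, the fingers measure 117 mm over their backs; the gripper's body (75 mm by 190 mm) begins 51 mm behind the grasp point.
Start: joints at [-87.004, 30.224, 82.088, -0, 67.689, -10.227], TCP at [0.143, -0.608, 0.292] pointing down, gripper open.
Joint ranges: [-176.69, 176.69], [-43.24, 126.21], [12.49, 139.97], [-82, 262], [0, 151.66], [-163.58, 163.58]. Speed limits (degrees/s): [159.86, 159.86, 180, 180, 180, 180].

### API

Orientations are given as a 3x3 rotation matrix whose columns are the frame's x, y, z axes.
In Python, from rig import bot, vision, nets gives the robot as it stands.
- The arm moves only by the tool play_rows, never from a script. Its argument "series" is a list of rows, each an object of numbers: "tx", "ty", "tz": the shift along the world's x, y, z as a fraction of full scale; "turn": the turn about the world's z as a fraction of full scale. A call has 1 to 10 rows; each row shifts and turns the commanded pose from where the row before left it; what a row does not reach is not made up. Full scale, the value 1, is 0.8 m for a shift and 60 degrees for a turn. A row lasts 1/10 s, in which the tool goes at most 50 mm and 8.59 degrees, less where a joint would pass 70% of its speed; a pose out of reach is approached as far as the arm can. A call with a number of a shift or a turn outside -1 to 1 is refused whole. A call with a gripper value outside its range is refused whole. "gripper" is the opening, from 0 (shut) to 1 (fully open), set as the call begins (left out, the last holds). The fingers move at their own pace and stop on an object; the grip force is fixed at half the most. Time passes only in rows, so rows that do not move let the fingers close. It gives the time, the measured TCP pose, the force and the opening at its end, in the units of the state.
- bot.read_state(): the state, without advancing time (a new reading comes with each control period).
- vision.capture(name): name is "side" or "top" or "wrist"; returns a dict with "pixels" (420x560x3 uint8, blue, green, red), "fx", "fy", "cx", "cy" (pixels), "extrinsics" (4x4, takes a point from camera to world coordinates). Camera axes: x right, y down, z forward; pixel columns grow to the right and rows downward; lengths in m; the calibration is good to about 2 mm. The wrist camera is an equidistant fisheye: a pixel r from the principal point sees the ray r / f radians off the axis. A picture is of the moment at which its call begins. There is no depth.
- bot.hand_in(): hands the job in, once; it reports no verdict.
Trained networks look in a picture, given as the dict that the camera call returned (one of the last four; its "shot" number tells which), for a name from the list of things; names that differ only in an ending like _2 or _b are one class to them, and where a whole thing is asked for, a point or a joint stands for the part that bears it (a point fixed in the world has none). Each returns a list of dicts, best first, with "confidence" (0 to 1); they miss things now and then, are a little off and sometimes report something else, mostly with a low value. They report only what shows in the picture. A call takes as long as a camera call.
- nets.look_for(picture, query): "at" ([column, row] as shares, 0 to 1, of the picture: columns of its width, rows of its height, amid what is visible of it).
- nets.masks_of(picture, query): "region" (420x560 bool, what is visible of it) and "at" ([column, row] as shares, 0 to 1, of the picture: columns of its width, rows of its height, amid what is visible of it).
The state is a dict: "time_s": time; "joint_positions": joint angles; "qvel": joint speeds; "tau": joint torques, N m; "position": TCP position; "tcp_rot": TCP orientation; "force": force on the tool from outside, world axes, zero at the start; "moment": the same for the moment, N m; "opening": opening from 0.0 (shut) to 1.0 (fully open).
Only numpy, scipy, OpenCV 4.12 (cv2) and the standard library are available. Lean on these libraries where they do the work, as an engineer would, in place of code of your own. Each camera call takes 0.05 s, during which the arm holds its last target.

### The job

Lift the loose lid off the steel tray by its knob and set it down (not dropped) flat on the table, knob up, touching nothing else; the bottles, beaker, timer and petri dish stay where they stand. Then pick the blue cassette out of the tray, leaving the yellow one in it, and present it to the inspection camera: centred straight out from the tilted rectangular hood, its middle 70 mm from the hood's front, its underside facing the hood and parallel to it, its long way along the hood's long way. Finish while still holding it there motionless in the air; do not put it down or let go.

Things in the scene. Friction and masses are not known exactly. Their poses are not given: they have to be found in the camera images.
- tray: open stainless-steel tray fixed to the table, 98 (x) x 130 (y, its long way) x 42 mm high, walls and floor 3 mm; origin at the centre of its underside, z up. Along its middle, on the floor, runs a fixed rail 18 mm wide (x), 118 mm long (y), whose top is 15 mm above the origin. Both cassettes lie on this rail end to end, long way roughly along the tray's y, overhanging the rail on both sides, so fingertips can reach past their underside there
- lid: loose steel lid of the tray, 0.1 to 0.2 kg; plate 106 (x) x 138 (y) x 3 mm with an 84 x 116 x 5 mm plug beneath that sits loosely in the tray; origin at the centre of the plug's underside, z up through the knob. It starts on the tray, its axes about parallel to the tray's, with its origin about 37 mm above the table; lying on the table its origin is at z = 0.
- lid_knob (a point): centre of the lid's round black knob, 25 mm above the lid's origin; knob 21 mm in diameter, from 16 to 35 mm above the lid's origin, on a 12 mm stem, plate top at 8 mm
- blue_mid (a point): centre (half-way up) of the blue tissue cassette, 41 (x) x 28 (y) x 6 (z) mm, 12 g, rigid; x is its long way, z up when it lies in the tray, where its centre is 18 mm above the table; pinch it across the 28 mm. It may lie at either end of the rail
- yellow_mid (a point): centre of the yellow cassette, same size and axes as the blue one, at the other end of the rail; stays in the tray
- camera: stand of the inspection camera, fixed to the table: black round foot 80 mm in diameter; origin at the centre of the foot's underside, z up, highest point of the whole camera about 105 mm
- camera_head: the grey camera head on the stand, looking up and tilted 25 degrees towards the -x side of the stand; origin at the centre of the front plane of its black rectangular hood (about 92 mm above the table), z points straight out of the hood along the line of sight, y is the hood's long way (66 mm), x its short way (44 mm). The cassette is to be shown at [0, 0, 0.070] in this frame
- bottle: white-and-blue bottle, 54 mm across, 110 mm tall, bystander; origin at the centre of its underside
- beaker: plastic beaker, 54 mm across, 62 mm tall, bystander; origin at the centre of its underside
- timer: white bench timer, 28 x 66 x 58 mm tall, bystander at the back in the middle; origin at the centre of its underside. In front of it, between the tray and the camera's foot, is room for the lid: a free strip at least 160 mm wide along y; the tabletop reaches from about x = 0.38 to x = 0.57
- amber_bottle: brown bottle with black cap, 66 mm across, 135 mm tall, bystander; origin at the centre of its underside
- petri: small covered petri dish, 58 mm across, 15 mm tall, bystander; origin at the centre of its underside

How it is judged:
By the outcome, as a careful person would: the job done as asked, in the order asked, and still so for the second after the job is handed in, while the arm keeps its last pose, push and grip.
It also fails if it takes over 51 s, if anything falls off the work surface, if the arm or the gripper's body presses on something with over 40 N, if the wrist force passes 120 N, or if a joint passes its speed limit or range.

## Working session

There is one attempt and no reset: what is moved stays moved. The work goes in short steps, Python scripts to look and compute and a tool call to move; the robot and the scene stay as the last step left them, time stands still between calls to the robot, and variables do not carry over. Pictures are saved under pics/ and viewed, and the job is handed in when it is done.

Besides the shell and the picture viewer there is one more tool, called after ">>>" as name(argument=value, ...) on one line, values as JSON. play_rows: Moves the arm, as the interface text tells. Shift numbers are shares of 0.8 m and turn numbers shares of 60 degrees, none past 1 either way. Its arguments: {"type":"object","properties":{"series":{"type":"array"},"gripper":{"type":"number"}},"required":["series"]}

```bash
mkdir -p pics; ls -la; python3 - <<'E'
from rig import bot, vision, nets
import cv2
print(bot.tips_ahead); print([d for d in dir(bot) if d[0]!='_'],[d for d in dir(vision) if d[0]!='_'])
print(bot.read_state())
for n in ("side","top","wrist"):
    p=vision.capture(n); cv2.imwrite(f"pics/a_{n}.png",p["pixels"]); print(n,p["fx"],p["fy"],p["cx"],p["cy"],p["extrinsics"])
E
```

```text
total 12
drwxr-xr-x  3 agent agent 4096 Dec  7 05:13 .
drwxr-xr-x 23 root  root  4096 Dec  7 05:13 ..
drwxr-xr-x  2 agent agent 4096 Dec  7 05:13 pics
0.0697
['PlanningError', 'hand_in', 'read_state', 'tips_ahead'] ['capture']
{'time_s': 0.0, 'joint_positions': array([-8.70027838e+01,  3.02792228e+01,  8.21575000e+01, -3.23877973e-03,
        6.76880854e+01, -1.02283331e+01]), 'qvel': array([-0.02060411,  0.03791829, -0.02339208, -0.03311608, -0.02620544,
        0.04170222]), 'tau': array([-5.00410206e-04, -4.40039527e+01, -1.76590580e+01,  6.31958758e-02,
        5.82632725e-02, -1.76221711e-04]), 'position': array([ 0.14296469, -0.60782196,  0.29126253]), 'tcp_rot': array([[ 2.28805754e-01, -9.73472085e-01, -1.66122004e-04],
       [-9.73469718e-01, -2.28805568e-01,  2.17259746e-03],
       [-2.15297262e-03, -3.35388058e-04, -9.99997626e-01]]), 'force': array([-0.01335588,  0.34030016,  0.84668521]), 'moment': array([ 0.02613545,  0.01460592, -0.00674402]), 'opening': 1.0027781217396445}
side 454.52496497739804 454.52496497739804 289.8486410039848 205.5248222658851 [[-0.99854094  0.03882692 -0.03752954  0.54128897]
 [ 0.05316302  0.58495399 -0.80932226  0.87678679]
 [-0.00947044 -0.81013659 -0.58616466  0.75815061]
 [ 0.          0.          0.          1.        ]]
top 435.10346713456335 435.10346713456335 283.74407194256634 214.1331020558169 [[ 0.02698474 -0.98197248  0.18708788  0.23689259]
 [-0.99957119 -0.02437754  0.01622284 -0.06468269]
 [-0.01136965 -0.18744542 -0.98220922  1.30723202]
 [ 0.          0.          0.          1.        ]]
wrist 325.19226210127806 325.19226210127806 277.5507965283646 209.93530397920662 [[ 0.22865351 -0.94220629 -0.24487727  0.20962026]
 [-0.97350428 -0.22198405 -0.0548863  -0.5926925 ]
 [-0.00264463  0.25093902 -0.96799928  0.38276101]
 [ 0.          0.          0.          1.        ]]
```

View pics/a_side.png

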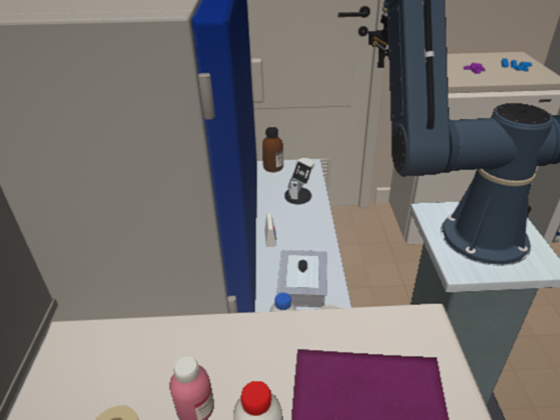

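View pics/a_top.png

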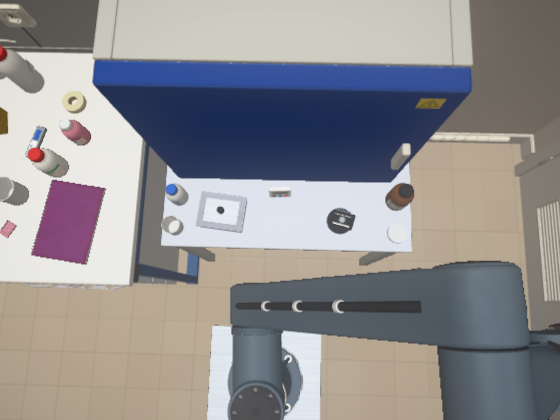

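View pics/a_wrist.png

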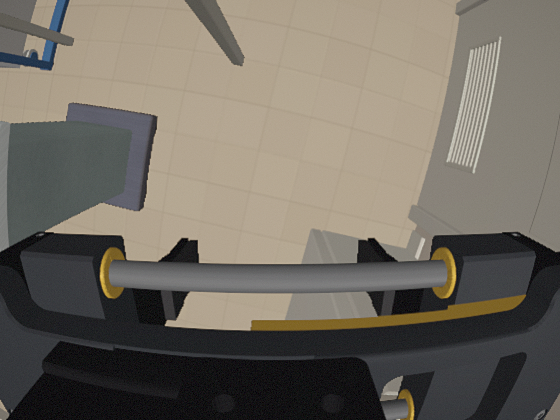

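```bash
cat > h.py <<'E'
from rig import bot, vision, nets
import numpy as np, cv2
def ray(p,uv):
    u=(np.array(uv,float)-[p["cx"],p["cy"]])/[p["fx"],p["fy"]]
    if p.get("fish"):
        r=np.hypot(*u); d=np.r_[u/max(r,1e-9)*np.sin(r),np.cos(r)]
    else: d=np.r_[u,1]
    E=p["extrinsics"]; d=E[:3,:3]@d; return E[:3,3],d/np.linalg.norm(d)
def onz(p,uv,z):
    o,d=ray(p,uv); return o+d*(z-o[2])/d[2]
def tri(rs):
    A=sum(np.eye(3)-np.outer(d,d) for o,d in rs); b=sum((np.eye(3)-np.outer(d,d))@o for o,d in rs)
    x=np.linalg.solve(A,b); return x,[np.linalg.norm((np.eye(3)-np.outer(d,d))@(x-o)) for o,d in rs]
def proj(p,X):
    E=np.linalg.inv(p["extrinsics"]); c=E[:3,:3]@np.array(X)+E[:3,3]
    if p.get("fish"):
        r=np.hypot(c[0],c[1]); t=np.arctan2(r,c[2]); u=c[:2]/max(r,1e-9)*t
    else: u=c[:2]/c[2]
    return u*[p["fx"],p["fy"]]+[p["cx"],p["cy"]]
def cap(n):
    p=vision.capture(n); p["fish"]=n=="wrist"; return p
def find(p,q,f=nets.look_for):
    r=f({k:v for k,v in p.items() if k!="fish"},q)
    return [(np.round(np.array(x["at"])*[560,420],1),round(x["confidence"],2)) for x in r]
E
python3 - <<'E'
from h import *
s=cap("side");t=cap("top")
for q,z in [("lid_knob",.062),("tray",.02),("lid",.04),("camera",0.0),("camera_head",.09),("bottle",.1),("beaker",.06),("timer",.06),("amber_bottle",.13),("petri",.015)]:
    a=find(s,q);b=find(t,q); print(q,a[:2],b[:2])
    if a: print("   side@z",onz(s,a[0][0],z).round(3),end=' ')
    if b: print("top@z",onz(t,b[0][0],z).round(3),end=' ')
    if a and b: print("tri",[np.round(k,3) for k in tri([ray(s,a[0][0]),ray(t,b[0][0])])],end='')
    print()
for n,p,c,r in (("s",s,(250,130,345,340),7),("t",t,(150,170,420,255),3)):
    x0,y0,x1,y1=c; im=p["pixels"][y0:y1,x0:x1]; k=min(800/im.shape[1],600/im.shape[0]); print(n,k)
    cv2.imwrite(f"pics/b_{n}.png",cv2.resize(im,None,fx=k,fy=k,interpolation=cv2.INTER_CUBIC))
E
```

```text
lid_knob [(array([306.2, 274.5]), 0.79)] [(array([219.6, 212.4]), 0.84), (array([169.4, 226.6]), 0.19)]
   side@z [0.475 0.172 0.062] top@z [0.475 0.143 0.062] tri [array([0.476, 0.148, 0.04 ]), array([0.003, 0.003])]
tray [(array([308.8, 297.7]), 0.76)] []
   side@z [0.471 0.2   0.02 ] 
lid [(array([300.2, 271.8]), 0.92), (array([299.8, 188. ]), 0.45)] [(array([221. , 216.7]), 0.66)]
   side@z [0.486 0.14  0.04 ] top@z [0.466 0.142 0.04 ] tri [array([0.476, 0.141, 0.037]), array([0.01, 0.01])]
camera [(array([297. , 188.5]), 0.62)] [(array([339.9, 221.6]), 0.69)]
   side@z [ 0.467 -0.256  0.   ] top@z [ 0.467 -0.215  0.   ] tri [array([ 0.466, -0.212,  0.028]), array([0.004, 0.004])]
camera_head [(array([298. , 175.5]), 0.89), (array([270.2, 148.5]), 0.6)] [(array([338.9, 219.2]), 0.64), (array([396.9, 235. ]), 0.58)]
   side@z [ 0.469 -0.185  0.09 ] top@z [ 0.458 -0.201  0.09 ] tri [array([ 0.464, -0.204,  0.077]), array([0.004, 0.004])]
bottle [(array([285.2, 303.4]), 0.54)] [(array([174.8, 190.8]), 0.84), (array([222.8, 214.4]), 0.37)]
   side@z [0.525 0.285 0.1  ] top@z [0.527 0.269 0.1  ] tri [array([0.527, 0.273, 0.088]), array([0.003, 0.003])]
beaker [] [(array([171.4, 226.3]), 0.69)]
top@z [0.43  0.282 0.06 ] 
timer [(array([265.4, 231.4]), 0.69)] [(array([278.6, 188.6]), 0.81)]
   side@z [0.562 0.016 0.06 ] top@z [ 0.551 -0.027  0.06 ] tri [array([ 0.561, -0.026,  0.025]), array([0.002, 0.002])]
amber_bottle [(array([272., 149.]), 0.65)] [(array([396.8, 199.1]), 0.82)]
   side@z [ 0.537 -0.268  0.13 ] top@z [ 0.511 -0.357  0.13 ] tri [array([ 0.531, -0.373,  0.071]), array([0.006, 0.006])]
petri [(array([305.5, 159.4]), 0.58)] [(array([398.9, 234.4]), 0.58)]
   side@z [ 0.43  -0.401  0.015] top@z [ 0.43  -0.389  0.015] tri [array([ 0.43 , -0.387,  0.022]), array([0.001, 0.001])]
s 2.857142857142857
t 2.962962962962963
```

View pics/b_s.png

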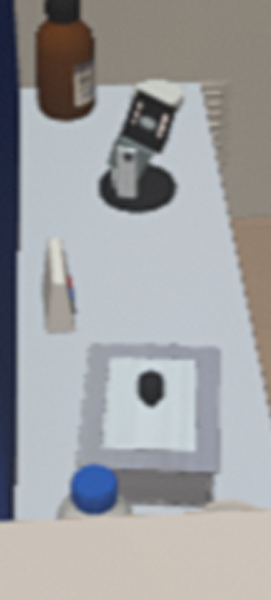

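View pics/b_t.png

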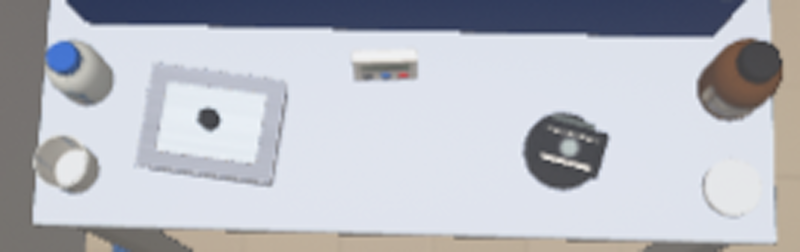

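>>> play_rows(series=[{"tx": 0.032,"ty": 0.05},{"tx": 0.032,"ty": 0.05},{"tx": 0.032,"ty": 0.05},{"tx": 0.032,"ty": 0.05},{"tx": 0.032,"ty": 0.05},{"tx": 0.032,"ty": 0.05},{"tx": 0.032,"ty": 0.05},{"tx": 0.032,"ty": 0.05},{"tx": 0.032,"ty": 0.05},{"tx": 0.032,"ty": 0.05}])

```text
invalid input
```

>>> play_rows(series=[{"tx": 0.032,"ty": 0.05,"tz": 0,"turn": 0},{"tx": 0.032,"ty": 0.05,"tz": 0,"turn": 0},{"tx": 0.032,"ty": 0.05,"tz": 0,"turn": 0},{"tx": 0.032,"ty": 0.05,"tz": 0,"turn": 0},{"tx": 0.032,"ty": 0.05,"tz": 0,"turn": 0},{"tx": 0.032,"ty": 0.05,"tz": 0,"turn": 0},{"tx": 0.032,"ty": 0.05,"tz": 0,"turn": 0},{"tx": 0.032,"ty": 0.05,"tz": 0,"turn": 0},{"tx": 0.032,"ty": 0.05,"tz": 0,"turn": 0},{"tx": 0.032,"ty": 0.05,"tz": 0,"turn": 0}])

```text
time_s: 2.25
position: [0.3999, -0.2068, 0.2926]
tcp_rot: [[0.228, -0.974, 0.001], [-0.974, -0.228, -0.001], [0.001, -0.001, -1.0]]
force: [0.5, -0.2, -0.4]
opening: 1.0
```

```bash
python3 - <<'E'
from h import *
w=cap("wrist"); cv2.imwrite("pics/c_w.png",w["pixels"])
np.save("c_w.npy",w,allow_pickle=True)
E
```

```text
(no output)
```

View pics/c_w.png

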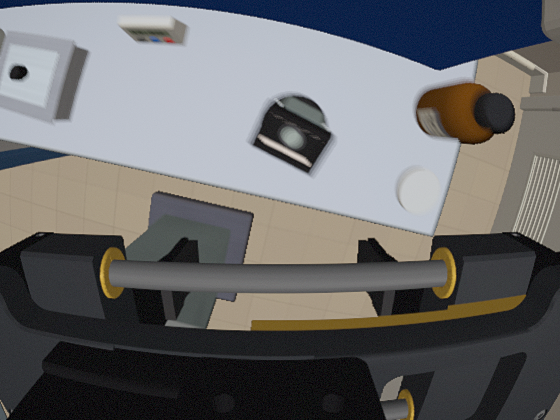

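```bash
python3 - <<'E'
import numpy as np,cv2
w=np.load("c_w.npy",allow_pickle=True).item()
im=w["pixels"][80:190,235:355]
cv2.imwrite("pics/c_z.png",cv2.resize(im,None,fx=5,fy=5,interpolation=cv2.INTER_CUBIC))
E
```

```text
(no output)
```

View pics/c_z.png

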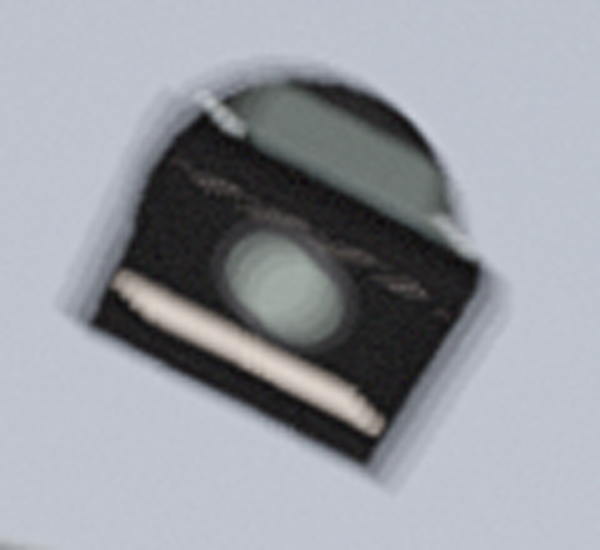

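```bash
python3 - <<'E'
from h import *
w=cap("wrist")
np.save("c_w.npy",w,allow_pickle=True)
im=w["pixels"][80:190,235:355]
cv2.imwrite("pics/c_z2.png",cv2.resize(im,None,fx=5,fy=5,interpolation=cv2.INTER_CUBIC))
print(bot.read_state()["position"],w["extrinsics"])
E
```

```text
[ 0.40060793 -0.20349075  0.29242425] [[ 0.23282087 -0.94189602 -0.24212876  0.4683432 ]
 [-0.97250746 -0.22673252 -0.05311876 -0.18541993]
 [-0.00486611  0.24783918 -0.96878897  0.38412542]
 [ 0.          0.          0.          1.        ]]
```

View pics/c_z2.png

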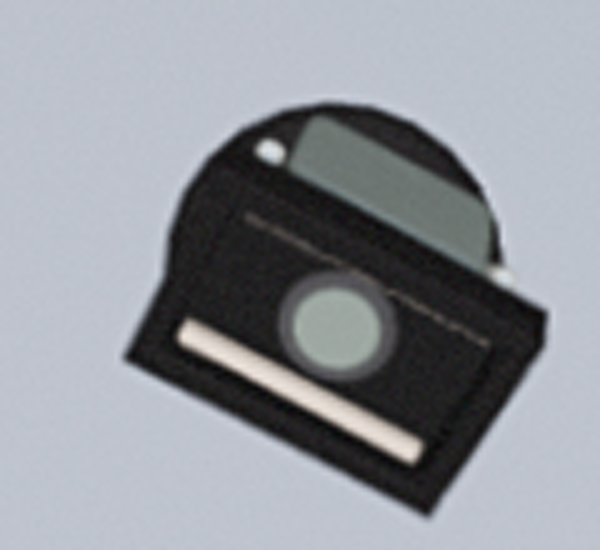

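>>> play_rows(series=[{"tx": 0,"ty": 0.05,"tz": 0,"turn": 0},{"tx": 0,"ty": 0.05,"tz": 0,"turn": 0},{"tx": 0,"ty": 0.05,"tz": 0,"turn": 0},{"tx": 0,"ty": 0,"tz": 0,"turn": 0},{"tx": 0,"ty": 0,"tz": 0,"turn": 0}])

```text
time_s: 2.85
position: [0.3992, -0.0885, 0.2926]
tcp_rot: [[0.231, -0.973, 0.001], [-0.973, -0.231, -0.001], [0.001, -0.001, -1.0]]
force: [-0.3, -0.2, 0.1]
opening: 1.0
```

```bash
python3 - <<'E'
from h import *
w=cap("wrist")
np.save("d_w.npy",w,allow_pickle=True)
cv2.imwrite("pics/d_w.png",w["pixels"])
print(bot.read_state()["position"],w["extrinsics"])
E
```

```text
[ 0.399518   -0.08935552  0.29257913] [[ 2.30461174e-01 -9.42049155e-01 -2.43784817e-01  4.65699953e-01]
 [-9.73081335e-01 -2.22956596e-01 -5.83358475e-02 -7.28935331e-02]
 [ 6.01802863e-04  2.50666603e-01 -9.68073289e-01  3.83950752e-01]
 [ 0.00000000e+00  0.00000000e+00  0.00000000e+00  1.00000000e+00]]
```

View pics/d_w.png

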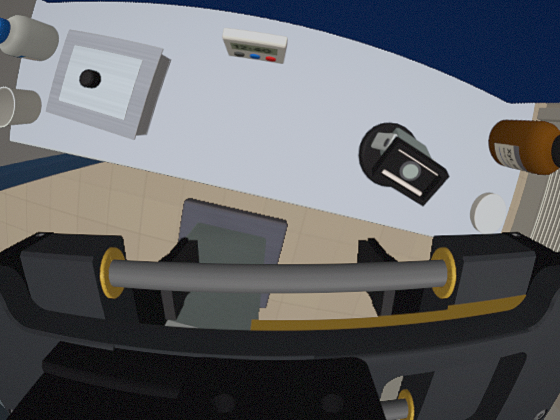

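```bash
python3 - <<'E'
import numpy as np,cv2
w=np.load("d_w.npy",allow_pickle=True).item()
im=w["pixels"][110:220,345:465]
cv2.imwrite("pics/d_z.png",cv2.resize(im,None,fx=5,fy=5,interpolation=cv2.INTER_CUBIC))
E
```

```text
(no output)
```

View pics/d_z.png

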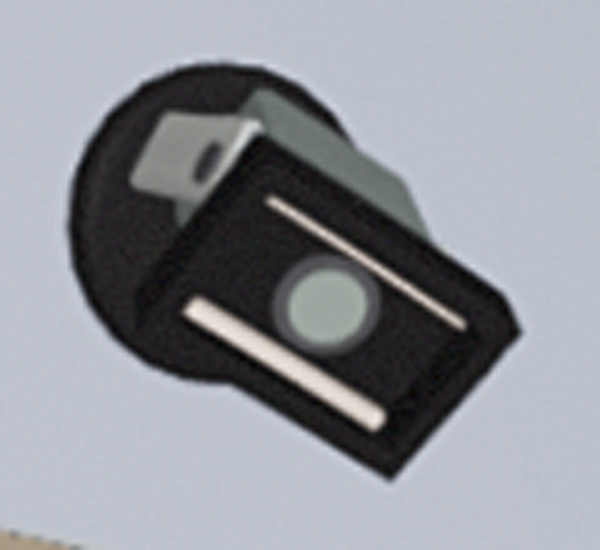

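```bash
cat > fit.py <<'E'
from h import *
from scipy.optimize import least_squares
from scipy.spatial.transform import Rotation as R
c=np.load("c_w.npy",allow_pickle=True).item(); d=np.load("d_w.npy",allow_pickle=True).item()
co=lambda x,y:np.array([235+x/5-.4,80+y/5-.4]); do=lambda x,y:np.array([345+x/5-.4,110+y/5-.4])
# corners signs in (x,y) head frame: image right in tool = -y world => head -y is right ; near = -x
obs=[(c,(-1,1),co(127,357)),(c,(-1,-1),co(430,517)),(c,(1,-1),co(540,345)),(d,(-1,-1),do(390,480)),(d,(1,-1),do(520,332)),(d,(1,1),do(258,135))]
def rot(yaw,t): return R.from_euler("zy",[yaw,-t],degrees=True).as_matrix()
def X(p,s): return p[:3]+rot(p[3],p[4])@[s[0]*.022,s[1]*.033,0]
def res(p): return np.r_[np.concatenate([proj(v,X(p,s))-o for v,s,o in obs]),(p[4]-25)/2,(p[2]-.092)/.004]
r=least_squares(res,[.45,-.2,.092,10,25]); print(r.x.round(4)); print(r.fun.round(2))
np.save("head.npy",r.x)
A=rot(r.x[3],25); print(A.round(3)); print("target",r.x[:3]+A@[0,0,.07])
print("lens line check",proj(c,r.x[:3]+A@[0,0,-.02]),co(338,327),proj(d,r.x[:3]+A@[0,0,-.02]),do(327,305))
for n,v,(x0,y0) in (("c",c,(235,80)),("d",d,(345,110))):
    im=cv2.resize(v["pixels"][y0:y0+110,x0:x0+120],None,fx=5,fy=5,interpolation=cv2.INTER_CUBIC)
    q=np.array([(proj(v,X(r.x,s))-[x0,y0]+.4)*5 for s in ((-1,-1),(-1,1),(1,1),(1,-1))]).astype(int)
    cv2.polylines(im,[q],True,(0,0,255),1); cv2.imwrite(f"pics/ov_{n}.png",im)
E
python3 fit.py; python3 -c "
import cv2,numpy as np
cv2.imwrite('pics/ov.png',cv2.resize(np.hstack([cv2.imread('pics/ov_c.png'),cv2.imread('pics/ov_d.png')]),(800,367)))"
```

```text
[  0.4553  -0.2091   0.0881 -15.0814  20.7482]
[-1.85  0.19 -0.99 -0.3   2.07 -1.98 -1.64 -0.04 -0.85 -1.92  2.82  3.83
 -2.13 -0.98]
[[ 0.875  0.236 -0.423]
 [-0.26   0.966 -0.   ]
 [ 0.408  0.11   0.906]]
target [ 0.42570566 -0.20905041  0.15150782]
lens line check [301.95541913 138.94932505] [302.2 145. ] [406.6003075  164.41387919] [410.  170.6]
```

View pics/ov.png

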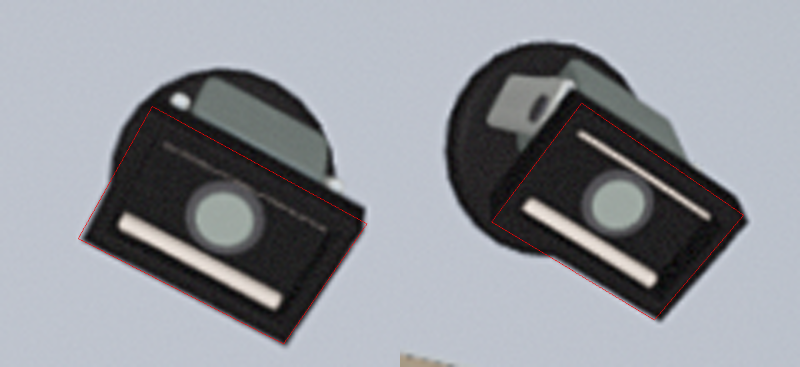

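```bash
sed -i 's/from_euler("zy"/from_euler("ZY"/' fit.py; python3 fit.py; python3 -c "
import cv2,numpy as np
cv2.imwrite('pics/ov2.png',cv2.resize(np.hstack([cv2.imread('pics/ov_c.png'),cv2.imread('pics/ov_d.png')]),(800,367)))"
```

```text
[  0.4554  -0.2085   0.0878 -14.9007  23.8238]
[-1.3  -1.2  -0.75 -0.15  1.66 -1.23 -1.04  0.19  0.07 -0.86  1.05  3.21
 -0.59 -1.06]
[[ 0.876  0.257 -0.408]
 [-0.233  0.966  0.109]
 [ 0.423 -0.     0.906]]
target [ 0.4268403  -0.20091428  0.15121102]
lens line check [303.55217985 139.49736645] [302.2 145. ] [407.83669358 164.93567576] [410.  170.6]
```

View pics/ov2.png

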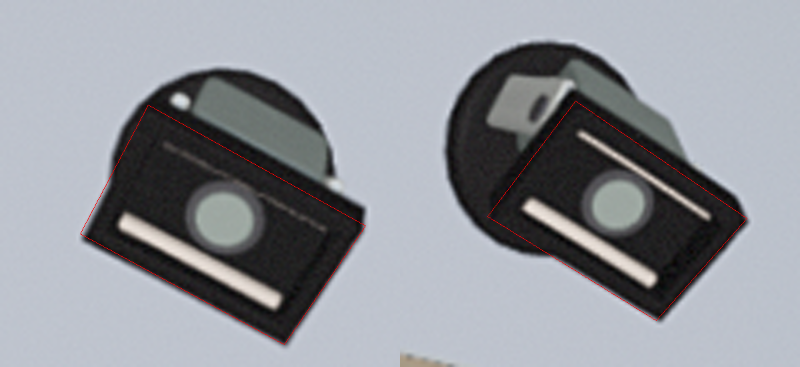

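```bash
python3 - <<'E'
from h import *
d=cap("wrist"); s=cap("side"); t=cap("top")
o=[]
for p in (d,s,t):
    f=find(p,"lid_knob"); print(f[:2]); o.append(ray(p,f[0][0]))
x,e=tri(o); print("knob",x,e); print(tri([o[0],o[1]]),tri([o[0],o[2]]))
print(onz(d,find(d,"timer")[0][0],.03))
# tray outline corners of lid plate from d (top z .045)
for uv in [(67,29),(166,42),(134,138),(46,108)]: print(uv,onz(d,uv,.045).round(4))
print(bot.read_state()["joint_positions"].round(2),bot.read_state()["position"],bot.read_state()["time_s"])
im=d["pixels"][0:160,0:210]; cv2.imwrite("pics/e.png",cv2.resize(im,None,fx=3.7,fy=3.7,interpolation=cv2.INTER_CUBIC))
E
```

```text
[(array([100.5,  77.2]), 0.74)]
[(array([303.2, 271.3]), 0.82)]
[(array([221.4, 212.2]), 0.82)]
knob [0.48168177 0.14067372 0.04121508] [np.float64(0.005136045618668608), np.float64(0.002790452276994026), np.float64(0.0025117787653346803)]
(array([0.48283113, 0.14003633, 0.04155687]), [np.float64(0.003925648184229834), np.float64(0.003925648184229835)]) (array([0.48414353, 0.14387493, 0.03271514]), [np.float64(0.0032944838396174914), np.float64(0.0032944838396175404)])
[ 0.55201921 -0.02358033  0.03      ]
(67, 29) [0.5429 0.206  0.045 ]
(166, 42) [0.5348 0.0651 0.045 ]
(134, 138) [0.4244 0.0789 0.045 ]
(46, 108) [0.442  0.2142 0.045 ]
[-28.35  13.55 111.39  -0.    55.06  48.51] [ 0.39906209 -0.08921252  0.29220036] 3.25
```

View pics/e.png

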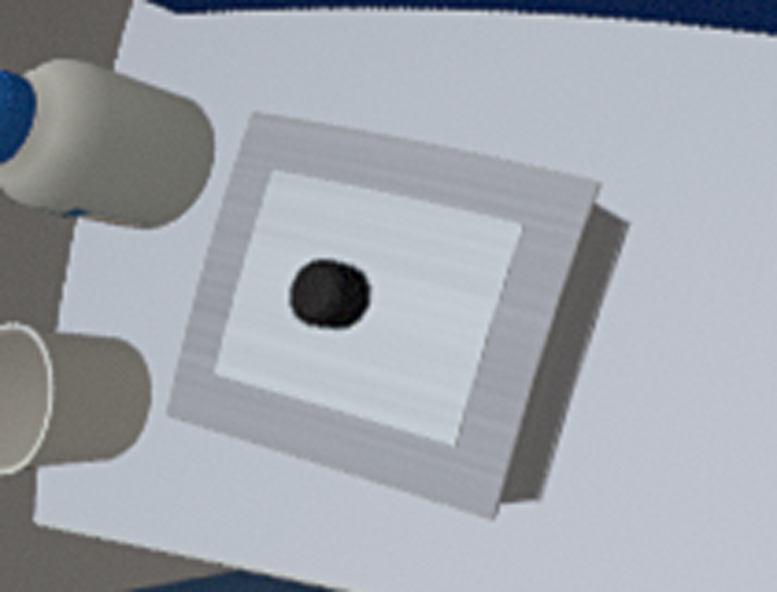

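```bash
python3 - <<'E'
from h import *
d=np.load("d_w.npy",allow_pickle=True).item(); s=cap("side"); t=cap("top")
rs=[ray(d,(88.9,78.9)),ray(s,(302.3,265.3)),ray(t,(220,209.6))]
print(tri(rs),tri(rs[:2]),tri([rs[0],rs[2]]))
for r in (d,(88.9,78.9)),(s,(302.3,265.3)),(t,(220,209.6)): print(onz(*r,.062))
for uv in [(252/3.7,112/3.7),(599/3.7,182/3.7),(494/3.7,518/3.7),(167/3.7,412/3.7)]: print(onz(d,uv,.045).round(4))
E
```

```text
(array([0.4818188 , 0.14275532, 0.06260838]), [np.float64(0.00043593724224574377), np.float64(0.0006033457934668373), np.float64(0.001020370247117491)]) (array([0.48133497, 0.14294268, 0.06243338]), [np.float64(6.109525876243849e-05), np.float64(6.10952587624094e-05)]) (array([0.48190865, 0.14207456, 0.06412258]), [np.float64(0.0006301034355725994), np.float64(0.0006301034355726868)])
[0.48141703 0.14322869 0.062     ]
[0.48123666 0.14249008 0.062     ]
[0.48294489 0.14262542 0.062     ]
[0.5403 0.2046 0.045 ]
[0.5254 0.0688 0.045 ]
[0.4214 0.0801 0.045 ]
[0.4368 0.2158 0.045 ]
```

>>> play_rows(series=[{"tx": 0.0172,"ty": 0.0483,"tz": -0.0192,"turn": -0.0542},{"tx": 0.0172,"ty": 0.0483,"tz": -0.0192,"turn": -0.0542},{"tx": 0.0172,"ty": 0.0483,"tz": -0.0192,"turn": -0.0542},{"tx": 0.0172,"ty": 0.0483,"tz": -0.0192,"turn": -0.0542},{"tx": 0.0172,"ty": 0.0483,"tz": -0.0192,"turn": -0.0542},{"tx": 0.0172,"ty": 0.0483,"tz": -0.0192,"turn": -0.0542},{"tx": 0,"ty": 0,"tz": 0,"turn": 0},{"tx": 0,"ty": 0,"tz": 0,"turn": 0}])

```text
time_s: 4.15
position: [0.4812, 0.1441, 0.1995]
tcp_rot: [[-0.107, -0.994, -0.002], [-0.994, 0.107, -0.0], [0.001, 0.002, -1.0]]
force: [-0.2, -0.1, -0.2]
opening: 0.998
```

```bash
python3 - <<'E'
from h import *
w=cap("wrist"); cv2.imwrite("pics/f_w.png",w["pixels"])
s=bot.read_state(); print(s["joint_positions"].round(2),s["position"],s["force"],s["tcp_rot"].round(3).tolist())
print(proj(w,[.4815,.1427,.0625]))
E
```

```text
[ 3.8100e+00  2.9000e+01  1.0462e+02 -3.0000e-02  4.6440e+01  1.0006e+02] [0.48121518 0.14321918 0.19992078] [ 0.86791368 -0.46402874  0.69845255] [[-0.108, -0.994, -0.001], [-0.994, 0.108, -0.0], [0.001, 0.001, -1.0]]
[279.12338868 221.2276104 ]
```

View pics/f_w.png

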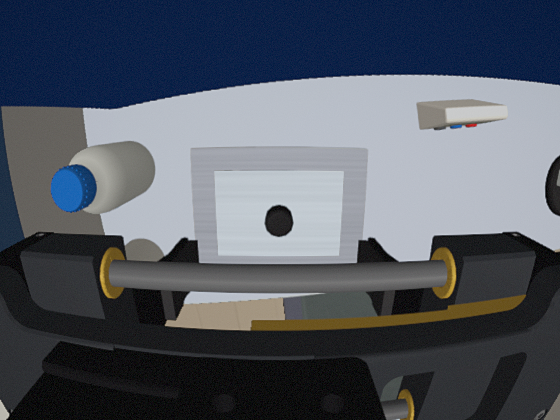

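>>> play_rows(series=[{"tx": 0,"ty": 0,"tz": -0.03,"turn": 0},{"tx": 0,"ty": 0,"tz": -0.03,"turn": 0},{"tx": 0,"ty": 0,"tz": -0.025,"turn": 0},{"tx": 0,"ty": 0,"tz": -0.016,"turn": 0},{"tx": 0,"ty": 0,"tz": 0,"turn": 0}])

```text
time_s: 4.7
position: [0.4807, 0.1418, 0.1186]
tcp_rot: [[-0.112, -0.994, -0.003], [-0.994, 0.112, -0.0], [0.001, 0.003, -1.0]]
force: [-0.5, -0.2, -0.5]
opening: 0.997
```

>>> play_rows(series=[{"tx": 0,"ty": 0,"tz": 0,"turn": 0},{"tx": 0,"ty": 0,"tz": 0,"turn": 0},{"tx": 0,"ty": 0,"tz": 0,"turn": 0},{"tx": 0,"ty": 0,"tz": 0,"turn": 0},{"tx": 0,"ty": 0,"tz": 0,"turn": 0},{"tx": 0,"ty": 0,"tz": 0,"turn": 0}], gripper=0)

```text
time_s: 5.3
position: [0.4816, 0.1435, 0.1195]
tcp_rot: [[-0.109, -0.994, 0.0], [-0.994, 0.109, 0.0], [-0.0, -0.0, -1.0]]
force: [0.2, -0.4, 0.5]
opening: 0.541
```

>>> play_rows(series=[{"tx": 0,"ty": 0,"tz": 0,"turn": 0},{"tx": 0,"ty": 0,"tz": 0,"turn": 0},{"tx": 0,"ty": 0,"tz": 0,"turn": 0},{"tx": 0,"ty": 0,"tz": 0,"turn": 0},{"tx": 0,"ty": 0,"tz": 0,"turn": 0},{"tx": 0,"ty": 0,"tz": 0,"turn": 0}])

```text
time_s: 5.9
position: [0.4815, 0.1435, 0.1193]
tcp_rot: [[-0.11, -0.994, -0.0], [-0.994, 0.11, 0.0], [-0.0, 0.0, -1.0]]
force: [0.9, 0.1, -0.6]
opening: 0.225
```

>>> play_rows(series=[{"tx": 0,"ty": 0,"tz": 0.01,"turn": 0},{"tx": 0,"ty": 0,"tz": 0.02,"turn": 0},{"tx": 0,"ty": 0,"tz": 0.025,"turn": 0},{"tx": 0,"ty": 0,"tz": 0.02,"turn": 0},{"tx": 0,"ty": 0,"tz": 0,"turn": 0}])

```text
time_s: 6.4
position: [0.4827, 0.1436, 0.1814]
tcp_rot: [[-0.109, -0.994, 0.005], [-0.994, 0.109, 0.0], [-0.001, -0.005, -1.0]]
force: [1.2, -0.4, -2.0]
opening: 0.227
```

```bash
python3 - <<'E'
from h import *
s=cap("side"); im=s["pixels"][200:340,230:370]; cv2.imwrite("pics/g_s.png",cv2.resize(im,None,fx=4,fy=4,interpolation=cv2.INTER_CUBIC))
w=cap("wrist"); cv2.imwrite("pics/g_w.png",w["pixels"]); np.save("g_w.npy",w,allow_pickle=True)
E
```

```text
(no output)
```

View pics/g_s.png

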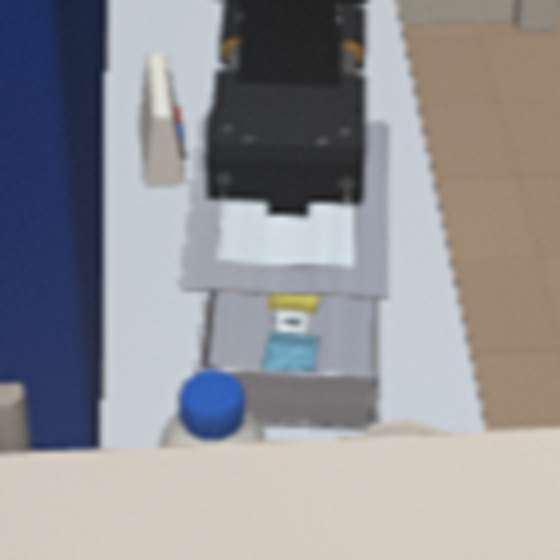

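View pics/g_w.png

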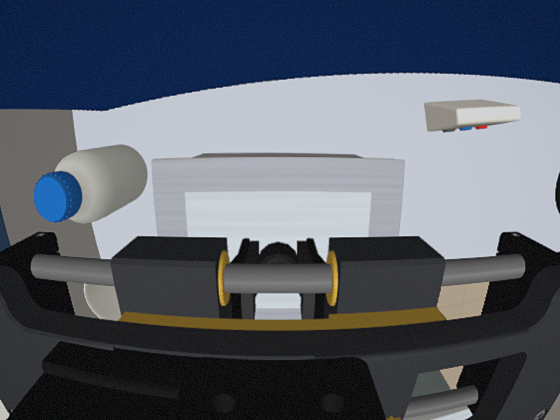

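>>> play_rows(series=[{"tx": -0.004,"ty": -0.025,"tz": 0,"turn": 0.015},{"tx": -0.005,"ty": -0.035,"tz": 0,"turn": 0.015},{"tx": -0.005,"ty": -0.035,"tz": 0,"turn": 0.015},{"tx": -0.005,"ty": -0.035,"tz": 0,"turn": 0.015},{"tx": -0.005,"ty": -0.035,"tz": 0,"turn": 0.015},{"tx": -0.005,"ty": -0.035,"tz": 0,"turn": 0.015},{"tx": -0.004,"ty": -0.026,"tz": 0,"turn": 0.015},{"tx": 0,"ty": -0.016,"tz": 0,"turn": 0},{"tx": 0,"ty": 0,"tz": -0.01,"turn": 0},{"tx": 0,"ty": 0,"tz": -0.03,"turn": 0}])

```text
time_s: 7.5
position: [0.4564, -0.0503, 0.1476]
tcp_rot: [[-0.001, -1.0, 0.004], [-1.0, 0.001, -0.001], [0.001, -0.004, -1.0]]
force: [-0.8, -0.4, -1.5]
opening: 0.23
```

```bash
python3 - <<'E'
from h import *
s=cap("side"); im=s["pixels"][130:310,230:370]; cv2.imwrite("pics/i_s.png",cv2.resize(im,None,fx=4,fy=3.33,interpolation=cv2.INTER_CUBIC))
w=cap("wrist"); cv2.imwrite("pics/i_w.png",w["pixels"])
s=bot.read_state();print(s["position"],s["force"],s["joint_positions"].round(2))
E
```

```text
[ 0.4534862  -0.04886223  0.14490427] [-1.40191743  0.48192814 -1.08732159] [-2.0240e+01  3.2750e+01  1.1304e+02  3.0000e-02  3.4590e+01  6.9720e+01]
```

View pics/i_w.png

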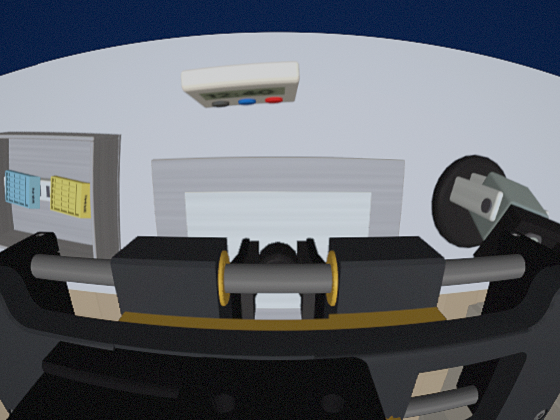

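View pics/i_s.png

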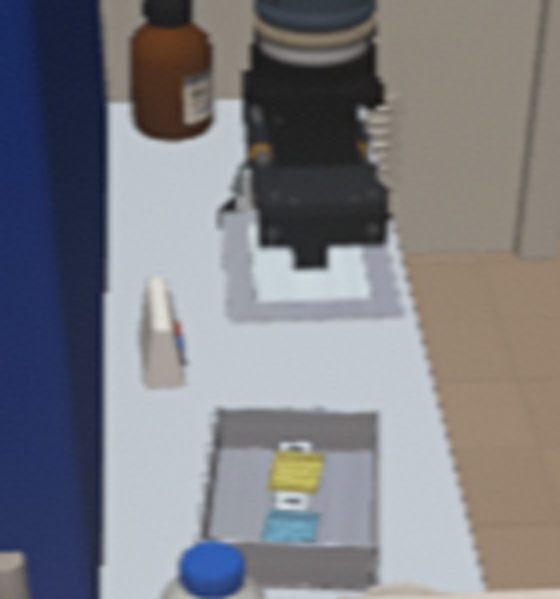

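>>> play_rows(series=[{"tx": 0,"ty": 0,"tz": -0.03,"turn": 0},{"tx": 0,"ty": 0,"tz": -0.025,"turn": 0},{"tx": 0,"ty": 0,"tz": -0.012,"turn": 0},{"tx": 0,"ty": 0,"tz": -0.003,"turn": 0},{"tx": 0,"ty": 0,"tz": -0.003,"turn": 0}])

```text
time_s: 8.1
position: [0.4554, -0.0498, 0.0891]
tcp_rot: [[0.001, -1.0, 0.0], [-1.0, -0.001, -0.0], [0.0, -0.0, -1.0]]
force: [0.2, -0.0, -1.1]
opening: 0.232
```

>>> play_rows(series=[{"tx": 0,"ty": 0,"tz": -0.002,"turn": 0},{"tx": 0,"ty": 0,"tz": -0.0015,"turn": 0}])

```text
time_s: 8.3
position: [0.4555, -0.0502, 0.0866]
tcp_rot: [[0.0, -1.0, 0.001], [-1.0, -0.0, -0.0], [0.0, -0.001, -1.0]]
force: [-0.2, -0.4, -1.1]
opening: 0.228
```

>>> play_rows(series=[{"tx": 0,"ty": 0,"tz": -0.0015,"turn": 0},{"tx": 0,"ty": 0,"tz": -0.0015,"turn": 0},{"tx": 0,"ty": 0,"tz": -0.001,"turn": 0}])

```text
time_s: 8.6
position: [0.4552, -0.0502, 0.083]
tcp_rot: [[0.0, -1.0, 0.0], [-1.0, -0.0, -0.0], [0.0, -0.0, -1.0]]
force: [-0.2, 0.0, -1.6]
opening: 0.229
```

>>> play_rows(series=[{"tx": 0,"ty": 0,"tz": -0.001,"turn": 0},{"tx": 0,"ty": 0,"tz": -0.001,"turn": 0}])

```text
time_s: 8.8
position: [0.4552, -0.0502, 0.0821]
tcp_rot: [[0.0, -1.0, 0.001], [-1.0, -0.0, -0.0], [0.0, -0.001, -1.0]]
force: [-1.1, 0.5, 17.0]
opening: 0.229
```

>>> play_rows(series=[{"tx": 0,"ty": 0,"tz": 0.0008,"turn": 0},{"tx": 0,"ty": 0,"tz": 0,"turn": 0},{"tx": 0,"ty": 0,"tz": 0,"turn": 0},{"tx": 0,"ty": 0,"tz": 0,"turn": 0},{"tx": 0,"ty": 0,"tz": 0.02,"turn": 0},{"tx": 0,"ty": 0,"tz": 0.04,"turn": 0},{"tx": 0,"ty": 0,"tz": 0.05,"turn": 0}], gripper=0.7)

```text
time_s: 9.5
position: [0.4542, -0.0499, 0.1696]
tcp_rot: [[0.0, -1.0, -0.004], [-1.0, -0.0, 0.002], [-0.002, 0.004, -1.0]]
force: [0.7, 0.1, -0.5]
opening: 0.687
```

```bash
python3 - <<'E'
from h import *
s=cap("side"); im=s["pixels"][130:310,230:370]; cv2.imwrite("pics/j_s.png",cv2.resize(im,None,fx=4,fy=3.33,interpolation=cv2.INTER_CUBIC))
w=cap("wrist"); cv2.imwrite("pics/j_w.png",w["pixels"])
s=bot.read_state();print(s["position"],s["force"],s["joint_positions"].round(2),s["opening"])
E
```

```text
[ 0.45734619 -0.05081883  0.1734849 ] [ 0.48500476  0.11416378 -0.54849156] [-20.3   29.42 111.91   0.    38.16  69.67] 0.6928579130842258
```

View pics/j_w.png

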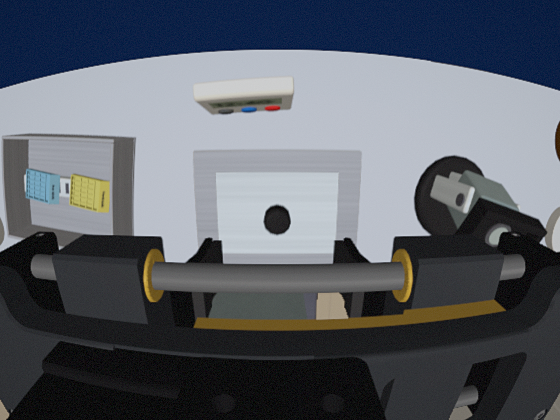

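View pics/j_s.png

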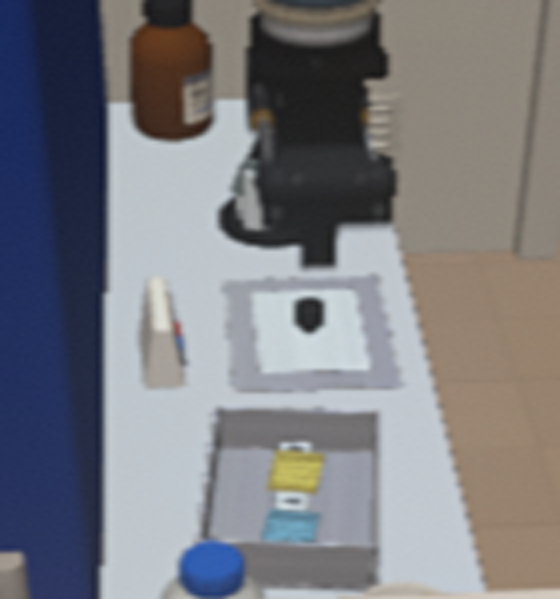

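```bash
python3 - <<'E'
import numpy as np
from scipy.optimize import least_squares
P=np.array([[.14296,-.60782,.29126,-87.003,30.28,82.16],[.39906,-.08921,.2922,-28.35,13.55,111.39],[.48121,.14322,.19992,3.81,29.0,104.62],[.45349,-.04886,.1449,-20.24,32.75,113.04],[.45735,-.05082,.17348,-20.3,29.42,111.92]])
q=np.radians(P[:,3:])
def f(p):
    a1,L2,L3,hD,d=p
    r=a1+L2*np.sin(q[:,1])+L3*np.sin(q[:,1]+q[:,2]); z=hD+L2*np.cos(q[:,1])+L3*np.cos(q[:,1]+q[:,2])
    x=r*np.cos(q[:,0])-d*np.sin(q[:,0]); y=r*np.sin(q[:,0])+d*np.cos(q[:,0])
    return np.r_[x-P[:,0],y-P[:,1],z-P[:,2]]
s=least_squares(f,[0,.5,.5,0,.1]); print(s.x.round(4)); print((s.fun*1000).round(1))
E
```

```text
[-0.0417  0.5248  0.3862  0.0074  0.111 ]
[ -1.8   3.8   2.6  15.9  10.1  34.6  -2.    0.2  -5.9  -3.7  21.9   4.2
   0.  -15.5 -10.6]
```

```bash
cat > kin.py <<'E'
import numpy as np
from scipy.optimize import least_squares
P=np.array([[.6145,.29126,30.28,82.16],[.3937,.2922,13.55,111.39],[.4897,.19992,29.0,104.62],[.4424,.1449,32.75,113.04],[.4465,.17348,29.42,111.92]])
q=np.radians(P[:,2:])
def fk(p,q2,q3):
    L2,L3,a,hD=p
    return L2*np.sin(q2)+L3*np.sin(q2+q3+a), hD+L2*np.cos(q2)+L3*np.cos(q2+q3+a)
def f(p):
    r,z=fk(p,q[:,0],q[:,1]); return np.r_[r-P[:,0],z-P[:,1]]
s=least_squares(f,[.5,.4,0,0]); 
if __name__=="__main__": print(s.x.round(4)); print((s.fun*1000).round(1),s.cost)
E
python3 kin.py
```

```text
[0.5863 0.4077 0.2808 0.0392]
[ 0.1  0.1  0.2  1.6 -2.   0.3 -0.  -0.  -0.1 -0.1] 3.3479924862698503e-06
```

```bash
python3 - <<'E'
from h import *
s=cap("side");t=cap("top");w=cap("wrist")
cv2.imwrite("pics/k_s.png",cv2.resize(s["pixels"][0:320,180:360],None,fx=1.87,fy=1.87)); cv2.imwrite("pics/k_t.png",cv2.resize(t["pixels"][150:260,90:480],None,fx=2.05,fy=2.05))
for uv in [(280,51),(100,66),(480,80)]: print("wrist",onz(w,uv,0).round(3))
for uv in [(180,179),(280,181),(390,183)]: print("top",onz(t,uv,0).round(3))
for uv in [(256,300),(256,230),(257,165)]: print("side",onz(s,uv,0).round(3))
np.save("k_w.npy",w,allow_pickle=True);np.save("k_t.npy",t,allow_pickle=True);np.save("k_s.npy",s,allow_pickle=True)
E
```

```text
wrist [ 0.587 -0.052  0.   ]
wrist [0.587 0.106 0.   ]
wrist [ 0.579 -0.235  0.   ]
top [0.589 0.283 0.   ]
top [ 0.59  -0.029  0.   ]
top [ 0.592 -0.369  0.   ]
side [ 0.586  0.181 -0.   ]
side [ 0.588 -0.065  0.   ]
side [ 0.587 -0.401  0.   ]
```

View pics/k_t.png

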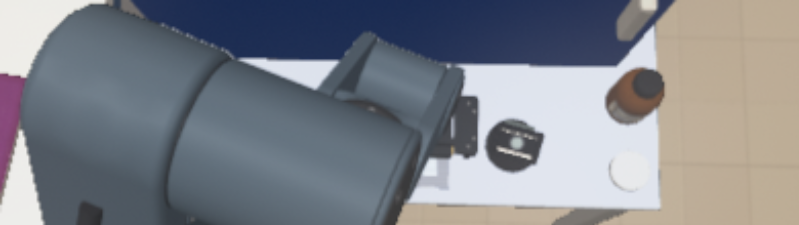

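View pics/k_s.png

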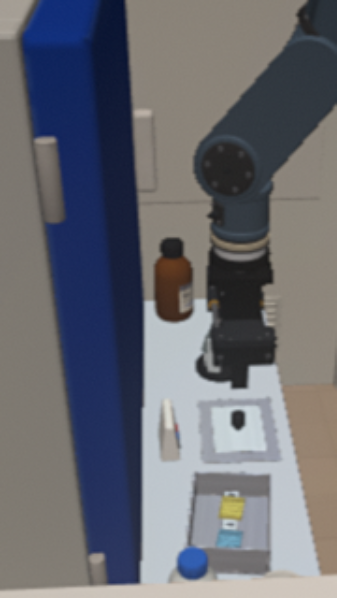

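```bash
python3 - <<'E'
import numpy as np,cv2
w=np.load("k_w.npy",allow_pickle=True).item();s=np.load("k_s.npy",allow_pickle=True).item()
a=cv2.resize(w["pixels"][130:240,0:140],None,fx=5,fy=5,interpolation=cv2.INTER_CUBIC)
b=cv2.resize(s["pixels"][250:310,275:335],None,fx=9,fy=9,interpolation=cv2.INTER_CUBIC)
cv2.imwrite("pics/l_w.png",a);cv2.imwrite("pics/l_s.png",b)
E
```

```text
(no output)
```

View pics/l_w.png

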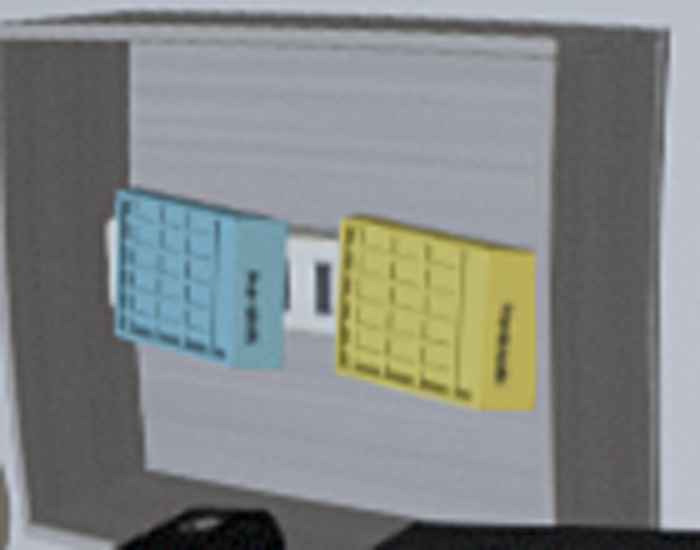

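View pics/l_s.png

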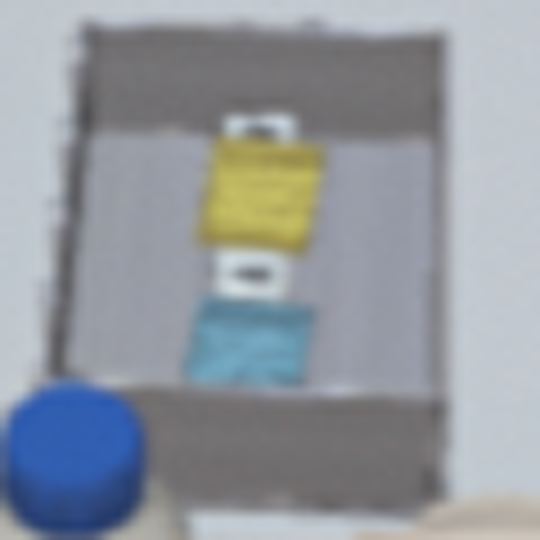

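>>> play_rows(series=[{"tx": 0,"ty": 0.02,"tz": 0.015,"turn": 0.1395},{"tx": 0,"ty": 0.02,"tz": 0.015,"turn": 0.1395},{"tx": 0,"ty": 0.02,"tz": 0.015,"turn": 0.1395},{"tx": 0,"ty": 0.025,"tz": 0.015,"turn": 0.1395},{"tx": 0,"ty": 0.03,"tz": 0.01,"turn": 0.1395},{"tx": 0.004,"ty": 0.03,"tz": 0,"turn": 0.1395},{"tx": 0.004,"ty": 0.03,"tz": 0,"turn": 0.1395},{"tx": 0.004,"ty": 0.03,"tz": 0,"turn": 0.1395},{"tx": 0.004,"ty": 0.03,"tz": 0,"turn": 0.1395},{"tx": 0.004,"ty": 0.015,"tz": 0,"turn": 0.1395}], gripper=0.45)

```text
time_s: 10.75
position: [0.4701, 0.1514, 0.224]
tcp_rot: [[0.995, -0.102, -0.004], [-0.102, -0.995, -0.0], [-0.004, 0.0, -1.0]]
force: [0.1, -0.2, -0.3]
opening: 0.451
```

>>> play_rows(series=[{"tx": 0,"ty": 0,"tz": 0,"turn": 0},{"tx": 0,"ty": 0,"tz": 0,"turn": 0}])

```text
time_s: 10.95
position: [0.4704, 0.1497, 0.2246]
tcp_rot: [[0.994, -0.112, -0.003], [-0.112, -0.994, -0.001], [-0.003, 0.001, -1.0]]
force: [-0.6, 0.2, 0.3]
opening: 0.453
```

```bash
python3 - <<'E'
from h import *
w=cap("wrist"); cv2.imwrite("pics/m_w.png",w["pixels"]); np.save("m_w.npy",w,allow_pickle=True)
s=bot.read_state();print(s["position"],s["joint_positions"].round(2),s["tcp_rot"].round(3).tolist())
E
```

```text
[0.4704493  0.14932139 0.22482817] [ 4.6200e+00  2.6100e+01  1.0454e+02 -2.0000e-02  4.9530e+01  1.1080e+01] [[0.994, -0.112, -0.003], [-0.112, -0.994, -0.0], [-0.003, 0.001, -1.0]]
```

View pics/m_w.png

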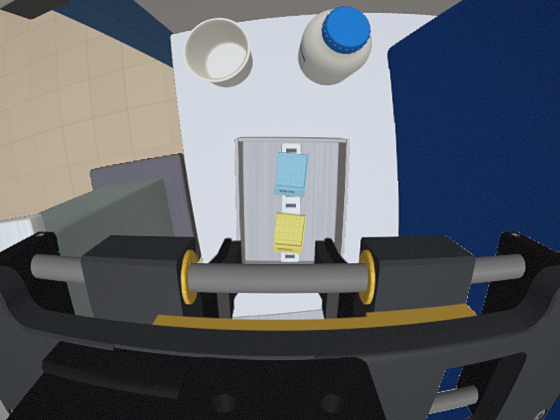

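```bash
python3 - <<'E'
import numpy as np,cv2
w=np.load("m_w.npy",allow_pickle=True).item()
cv2.imwrite("pics/m_z.png",cv2.resize(w["pixels"][130:270,230:360],None,fx=4.2,fy=4.2,interpolation=cv2.INTER_CUBIC))
E
```

```text
(no output)
```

View pics/m_z.png

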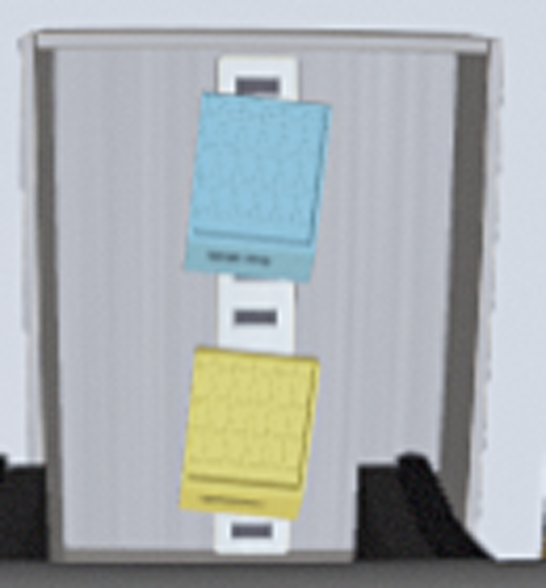

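```bash
python3 - <<'E'
from h import *
w=np.load("m_w.npy",allow_pickle=True).item();k=np.load("k_w.npy",allow_pickle=True).item();s=np.load("k_s.npy",allow_pickle=True).item()
m=lambda x,y:(230+x/4.2-.4,130+y/4.2-.4); l=lambda x,y:(x/5-.4,130+y/5-.4)
C=[(203,92),(330,104),(310,283),(183,270)]
L=[(118,190),None,(282,368),(285,222)]
K=[(118,338),(118,190),(285,222),(282,368)] # -x+y, +x+y, +x-y, -x-y
for a,b,z in zip(C,K,(.021,.021,.016,.016)):
    print(onz(w,m(*a),z).round(4),[np.round(q,4) for q in tri([ray(w,m(*a)),ray(k,l(*b))])])
Q=np.array([onz(w,m(*a),z) for a,z in zip(C,(.021,.021,.016,.016))]); print(Q.mean(0)); 
for i in range(4): dd=Q[i]-Q[i-1]; print(np.linalg.norm(dd),np.degrees(np.arctan2(dd[1],dd[0])))
# tray rim corners
for u in [(22,38),(490,40)]: print(onz(w,m(*u),.042))
for u in [(193,348),(318,358),(298,517),(180,508)]: print("y",onz(w,m(*u),.018))
E
```

```text
[0.4753 0.1956 0.021 ] [array([0.4746, 0.1954, 0.0196]), array([0.0007, 0.0007])]
[0.5023 0.1901 0.021 ] [array([0.5025, 0.19  , 0.0196]), array([0.0001, 0.0001])]
[0.4944 0.15   0.016 ] [array([0.4941, 0.1497, 0.0153]), array([0.0003, 0.0003])]
[0.4663 0.1561 0.016 ] [array([0.4663, 0.1557, 0.0143]), array([0.0001, 0.0001])]
[0.48455401 0.172935   0.0185    ]
0.04083921475527869 77.2145664734115
0.027557827169430064 -11.525813454361277
0.04121221049711812 -101.16127198489767
0.028711681541116755 167.7063458127658
[0.44074322 0.21233808 0.042     ]
[0.53433566 0.20195571 0.042     ]
y [0.46656079 0.13837674 0.018     ]
y [0.49445067 0.13289566 0.018     ]
y [0.48640217 0.09477181 0.018     ]
y [0.45912209 0.10016972 0.018     ]
```

>>> play_rows(series=[{"tx": 0.0125,"ty": 0.0295,"tz": 0,"turn": -0.043},{"tx": 0,"ty": 0,"tz": -0.03,"turn": 0},{"tx": 0,"ty": 0,"tz": -0.045,"turn": 0},{"tx": 0,"ty": 0,"tz": -0.04,"turn": 0},{"tx": 0,"ty": 0,"tz": 0,"turn": 0},{"tx": 0,"ty": 0,"tz": 0,"turn": 0}])

```text
time_s: 11.6
position: [0.4809, 0.1727, 0.1337]
tcp_rot: [[0.988, -0.156, -0.002], [-0.156, -0.988, -0.0], [-0.002, 0.001, -1.0]]
force: [0.3, -0.7, 0.5]
opening: 0.446
```

```bash
python3 - <<'E'
from h import *
w=cap("wrist"); cv2.imwrite("pics/n_w.png",w["pixels"])
s=bot.read_state();print(s["position"],s["force"],s["tcp_rot"].round(3).tolist())
print(proj(w,[.4846,.1729,.021]), onz(w,(390,60),0))
E
```

```text
[0.48169978 0.17294039 0.13461076] [ 0.16771712 -0.24842953  0.34649932] [[0.988, -0.156, 0.001], [-0.156, -0.988, 0.0], [0.001, -0.0, -1.0]]
[283.21386844 231.1083996 ] [0.57828321 0.2785132  0.        ]
```

View pics/n_w.png

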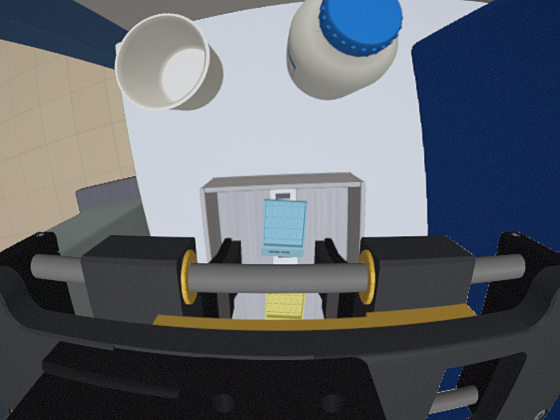

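>>> play_rows(series=[{"tx": 0,"ty": 0,"tz": -0.03,"turn": 0},{"tx": 0,"ty": 0,"tz": -0.03,"turn": 0},{"tx": 0,"ty": 0,"tz": -0.012,"turn": 0},{"tx": 0,"ty": 0,"tz": 0,"turn": 0}])

```text
time_s: 12.05
position: [0.4813, 0.1733, 0.0766]
tcp_rot: [[0.988, -0.155, -0.0], [-0.155, -0.988, -0.0], [-0.0, 0.0, -1.0]]
force: [-1.5, 0.1, 0.6]
opening: 0.447
```

Clear of contact at 76.6 mm; close on the cassette.

>>> play_rows(series=[{"tx": 0,"ty": 0,"tz": 0,"turn": 0},{"tx": 0,"ty": 0,"tz": 0,"turn": 0},{"tx": 0,"ty": 0,"tz": 0,"turn": 0},{"tx": 0,"ty": 0,"tz": 0,"turn": 0},{"tx": 0,"ty": 0,"tz": 0,"turn": 0}], gripper=0)

```text
time_s: 12.55
position: [0.482, 0.1736, 0.0775]
tcp_rot: [[0.988, -0.154, 0.003], [-0.154, -0.988, 0.0], [0.003, -0.001, -1.0]]
force: [-0.1, -0.2, 6.1]
opening: 0.328
```

>>> play_rows(series=[{"tx": 0,"ty": 0,"tz": 0.01,"turn": 0},{"tx": 0,"ty": 0,"tz": 0.03,"turn": 0},{"tx": 0,"ty": 0,"tz": 0.04,"turn": 0},{"tx": 0,"ty": 0,"tz": 0.04,"turn": 0},{"tx": 0,"ty": 0,"tz": 0.04,"turn": 0}])

```text
time_s: 13.05
position: [0.4806, 0.1734, 0.2059]
tcp_rot: [[0.988, -0.154, -0.001], [-0.154, -0.988, -0.0], [-0.001, 0.0, -1.0]]
force: [0.2, 0.6, -0.5]
opening: 0.325
```

```bash
python3 - <<'E'
from h import *
w=cap("wrist"); cv2.imwrite("pics/o_w.png",w["pixels"])
s=cap("side"); im=s["pixels"][130:310,230:370]; cv2.imwrite("pics/o_s.png",cv2.resize(im,None,fx=4,fy=3.33,interpolation=cv2.INTER_CUBIC))
s=bot.read_state();print(s["position"],s["force"],s["joint_positions"].round(2),s["opening"])
E
```

```text
[0.48321884 0.17389708 0.20860873] [0.16778843 1.15755277 0.53871765] [7.3100e+00 2.8710e+01 1.0295e+02 1.0000e-02 4.7830e+01 1.6160e+01] 0.33031093330990285
```

View pics/o_w.png

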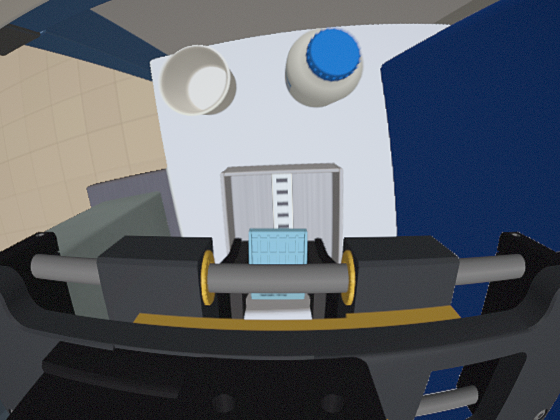

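View pics/o_s.png

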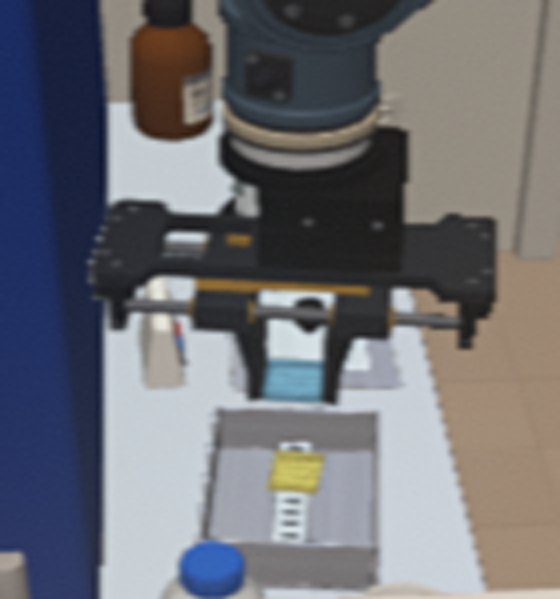

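```bash
python3 - <<'E'
from kin import *
p=s.x
def ik(r,z):
    L2,L3,a,hD=p; y=z-hD; D2=r*r+y*y; c=(D2-L2**2-L3**2)/(2*L2*L3)
    if abs(c)>1: return None
    g=np.arccos(c); q3=g-a; q2=np.arctan2(r,y)-np.arctan2(L3*np.sin(g),L2+L3*np.cos(g))
    return np.degrees([q2,q3,np.pi-q2-q3]).round(1)
for r in (.2,.3,.385,.5,.6):
  for z in (.3,.5,.6,.7,.75,.8,.85,.9,.95): print(r,z,ik(r,z))
E
```

```text
0.2 0.3 [ -4.7 131.1  53.6]
0.2 0.5 [-19.7 106.5  93.2]
0.2 0.6 [-20.7  92.9 107.8]
0.2 0.7 [-19.3  77.9 121.3]
0.2 0.75 [-17.7  69.7 128. ]
0.2 0.8 [-15.6  60.8 134.8]
0.2 0.85 [-12.8  50.8 142. ]
0.2 0.9 [ -9.3  39.4 149.9]
0.2 0.95 [ -4.4  25.1 159.2]
0.3 0.3 [  5.  121.3  53.6]
0.3 0.5 [-8.8 99.7 89.2]
0.3 0.6 [-10.6  86.7 103.9]
0.3 0.7 [ -9.7  71.9 117.8]
0.3 0.75 [ -8.5  63.6 124.8]
0.3 0.8 [ -6.5  54.5 132. ]
0.3 0.85 [ -3.9  44.1 139.7]
0.3 0.9 [-1.000e-01  3.170e+01  1.484e+02]
0.3 0.95 [  5.6  15.  159.5]
0.385 0.3 [ 12.1 111.8  56.1]
0.385 0.5 [-0.3 92.1 88.2]
0.385 0.6 [ -2.1  79.6 102.6]
0.385 0.7 [ -1.5  64.9 116.6]
0.385 0.75 [ -0.3  56.5 123.9]
0.385 0.8 [  1.6  46.9 131.5]
0.385 0.85 [  4.5  35.7 139.8]
0.385 0.9 [  8.8  21.4 149.7]
0.385 0.95 [ 18.   -4.1 166.1]
0.5 0.3 [21.  97.6 61.4]
0.5 0.5 [10.7 79.6 89.7]
0.5 0.6 [  9.1  67.4 103.5]
0.5 0.7 [  9.9  52.2 117.9]
0.5 0.75 [ 11.4  43.1 125.6]
0.5 0.8 [ 13.8  32.1 134.1]
0.5 0.85 [ 17.9  17.7 144.4]
0.5 0.9 None
0.5 0.95 None
0.6 0.3 [28.6 83.8 67.6]
0.6 0.5 [20.2 66.4 93.4]
0.6 0.6 [ 19.1  53.8 107.1]
0.6 0.7 [ 20.8  37.1 122.1]
0.6 0.75 [ 23.1  25.9 131. ]
0.6 0.8 [ 27.5  10.2 142.3]
0.6 0.85 None
0.6 0.9 None
0.6 0.95 None
```

>>> play_rows(series=[{"tx": -0.007,"ty": -0.0145,"tz": 0.057,"turn": -0.008},{"tx": -0.007,"ty": -0.0145,"tz": 0.057,"turn": -0.008},{"tx": -0.007,"ty": -0.0145,"tz": 0.057,"turn": -0.008},{"tx": -0.007,"ty": -0.0145,"tz": 0.057,"turn": -0.008},{"tx": -0.007,"ty": -0.0145,"tz": 0.057,"turn": -0.008},{"tx": -0.007,"ty": -0.0145,"tz": 0.057,"turn": -0.008},{"tx": -0.007,"ty": -0.0145,"tz": 0.057,"turn": -0.008},{"tx": -0.007,"ty": -0.0145,"tz": 0.057,"turn": -0.008},{"tx": -0.007,"ty": -0.0145,"tz": 0.057,"turn": -0.008},{"tx": -0.007,"ty": -0.0145,"tz": 0.057,"turn": -0.008}])

```text
time_s: 14.15
position: [0.4242, 0.0571, 0.6614]
tcp_rot: [[0.972, -0.237, -0.001], [-0.237, -0.972, 0.0], [-0.001, 0.0, -1.0]]
force: [0.2, -0.4, -0.6]
opening: 0.329
```

```bash
python3 - <<'E'
from h import *
s=bot.read_state();print(s["time_s"],s["position"],s["force"],s["joint_positions"].round(2),s["opening"])
E
```

```text
14.15 [0.42417812 0.05711517 0.66143126] [ 0.19291757 -0.40450296 -0.58255746] [ -7.36   0.7   68.13   0.   111.25   6.32] 0.3291397743173681
```

>>> play_rows(series=[{"tx": -0.009,"ty": -0.012,"tz": 0.055,"turn": -0.009},{"tx": -0.009,"ty": -0.012,"tz": 0.055,"turn": -0.009},{"tx": -0.009,"ty": -0.012,"tz": 0.055,"turn": -0.009},{"tx": -0.009,"ty": -0.012,"tz": 0.05,"turn": -0.009},{"tx": -0.009,"ty": -0.012,"tz": 0.04,"turn": -0.009},{"tx": -0.009,"ty": -0.012,"tz": 0.03,"turn": -0.009}])

```text
time_s: 14.75
position: [0.3813, -0.0004, 0.8897]
tcp_rot: [[0.957, -0.291, 0.001], [-0.291, -0.957, -0.0], [0.001, -0.0, -1.0]]
force: [-0.2, 0.2, 0.3]
opening: 0.33
```

```bash
python3 - <<'E'
from h import *
s=bot.read_state();print(s["time_s"],s["position"],s["force"],s["joint_positions"].round(2),s["opening"])
E
```

```text
14.75 [ 3.81347999e-01 -3.94987748e-04  8.89683362e-01] [-0.17427595  0.21917121  0.27585312] [-1.6980e+01  5.3800e+00  2.7720e+01  0.0000e+00  1.4685e+02 -6.0000e-02] 0.32951003527401723
```

>>> play_rows(series=[{"tx": 0,"ty": 0,"tz": 0.03,"turn": 0},{"tx": 0,"ty": 0,"tz": 0.03,"turn": 0},{"tx": 0,"ty": 0,"tz": 0.03,"turn": 0}])

```text
time_s: 15.05
position: [0.3755, 0.0001, 0.9204]
tcp_rot: [[0.956, -0.291, 0.028], [-0.291, -0.957, -0.007], [0.028, -0.001, -1.0]]
force: [-0.9, -0.7, 0.5]
opening: 0.333
```

```bash
python3 - <<'E'
from h import *
s=bot.read_state();print(s["time_s"],s["position"],s["force"],s["joint_positions"].round(2),s["tcp_rot"].round(3).tolist())
E
```

```text
15.05 [3.75462412e-01 7.61626717e-05 9.20351632e-01] [-0.92793004 -0.74287853  0.5377275 ] [-17.24   7.2   19.54   0.17 151.63  -0.18] [[0.956, -0.291, 0.028], [-0.291, -0.957, -0.007], [0.028, -0.001, -1.0]]
```

>>> play_rows(series=[{"tx": -0.03,"ty": 0.009,"tz": 0.03,"turn": 0},{"tx": -0.03,"ty": 0.009,"tz": 0.03,"turn": 0},{"tx": -0.03,"ty": 0.009,"tz": 0.03,"turn": 0}])

```text
time_s: 15.35
position: [0.2975, 0.0231, 0.9372]
tcp_rot: [[0.954, -0.29, 0.069], [-0.29, -0.957, -0.019], [0.071, -0.002, -0.997]]
force: [-0.8, -0.0, 0.4]
opening: 0.332
```

```bash
python3 - <<'E'
from h import *
s=bot.read_state();print(s["time_s"],s["position"],s["force"],s["joint_positions"].round(2),s["tcp_rot"].round(3).tolist())
E
```

```text
15.35 [0.29750194 0.02307869 0.93724779] [-0.7697121  -0.01834769  0.35514913] [-17.52  -0.49  24.75   0.28 151.65  -0.38] [[0.954, -0.29, 0.069], [-0.29, -0.957, -0.019], [0.071, -0.002, -0.997]]
```

>>> play_rows(series=[{"tx": -0.015,"ty": 0.0045,"tz": 0.045,"turn": 0},{"tx": -0.015,"ty": 0.0045,"tz": 0.045,"turn": 0},{"tx": -0.015,"ty": 0.0045,"tz": 0.045,"turn": 0}])

```text
time_s: 15.65
position: [0.2632, 0.0354, 0.9567]
tcp_rot: [[0.947, -0.291, 0.139], [-0.288, -0.957, -0.042], [0.145, 0.0, -0.989]]
force: [-0.3, -0.1, 0.0]
opening: 0.329
```

```bash
python3 - <<'E'
from h import *
s=bot.read_state();print(s["time_s"],s["position"],s["force"],s["joint_positions"].round(2),s["tcp_rot"].round(3).tolist())
E
```

```text
15.65 [0.2631685  0.03543949 0.95666619] [-0.25219799 -0.06677769  0.0068332 ] [-1.704e+01 -3.370e+00  2.344e+01 -0.000e+00  1.516e+02 -1.200e-01] [[0.947, -0.291, 0.139], [-0.288, -0.957, -0.042], [0.145, 0.0, -0.989]]
```

>>> play_rows(series=[{"tx": -0.025,"ty": 0.0075,"tz": 0.045,"turn": 0},{"tx": -0.025,"ty": 0.0075,"tz": 0.045,"turn": 0},{"tx": -0.025,"ty": 0.0075,"tz": 0.045,"turn": 0},{"tx": -0.025,"ty": 0.0075,"tz": 0.045,"turn": 0}])

```text
time_s: 16.05
position: [0.1936, 0.067, 0.9782]
tcp_rot: [[0.928, -0.293, 0.231], [-0.283, -0.956, -0.078], [0.243, 0.007, -0.97]]
force: [-0.8, 0.3, -0.3]
opening: 0.33
```

```bash
python3 - <<'E'
from h import *
s=bot.read_state();print(s["time_s"],s["position"],s["force"],s["joint_positions"].round(2),s["tcp_rot"].round(3).tolist())
E
```

```text
16.05 [0.1935771  0.0670464  0.97815675] [-0.7515329   0.29778767 -0.25316819] [-11.31  -8.59  22.94  -3.73 151.62   2.17] [[0.928, -0.293, 0.231], [-0.283, -0.956, -0.078], [0.243, 0.007, -0.97]]
```

>>> play_rows(series=[{"tx": -0.02,"ty": 0.004,"tz": 0.045,"turn": 0},{"tx": -0.02,"ty": 0.004,"tz": 0.045,"turn": 0},{"tx": -0.02,"ty": 0.004,"tz": 0.045,"turn": 0},{"tx": -0.02,"ty": 0.004,"tz": 0.045,"turn": 0}])

```text
time_s: 16.45
position: [0.1448, 0.0918, 1.0013]
tcp_rot: [[0.9, -0.295, 0.32], [-0.273, -0.955, -0.112], [0.339, 0.014, -0.941]]
force: [-0.3, -0.3, -0.1]
opening: 0.328
```

```bash
python3 - <<'E'
from h import *
s=bot.read_state();print(s["time_s"],s["position"],s["force"],s["joint_positions"].round(2),s["tcp_rot"].round(3).tolist())
E
```

```text
16.45 [0.14484981 0.09180096 1.00129692] [-0.31098151 -0.28774283 -0.14919177] [  5.55  -9.25  18.41 -17.46 151.62   5.81] [[0.9, -0.295, 0.32], [-0.273, -0.955, -0.112], [0.339, 0.014, -0.941]]
```

>>> play_rows(series=[{"tx": 0,"ty": -0.005,"tz": 0.05,"turn": 0},{"tx": 0,"ty": -0.005,"tz": 0.05,"turn": 0},{"tx": 0,"ty": -0.005,"tz": 0.05,"turn": 0}])

```text
time_s: 16.75
position: [0.1503, 0.0851, 1.0219]
tcp_rot: [[0.877, -0.292, 0.382], [-0.26, -0.956, -0.133], [0.404, 0.017, -0.915]]
force: [0.8, -0.4, 0.5]
opening: 0.327
```

```bash
python3 - <<'E'
from h import *
s=bot.read_state();print(s["time_s"],s["position"],s["force"],s["joint_positions"].round(2),s["tcp_rot"].round(3).tolist())
E
```

```text
16.75 [0.15027042 0.085146   1.02191375] [ 0.77289604 -0.36267997  0.52476792] [  4.79  -7.57  12.49 -20.18 151.6    1.77] [[0.877, -0.292, 0.382], [-0.26, -0.956, -0.133], [0.404, 0.017, -0.915]]
```

>>> play_rows(series=[{"tx": -0.015,"ty": 0,"tz": 0.035,"turn": 0},{"tx": 0,"ty": 0,"tz": 0,"turn": 0}])

```text
time_s: 16.95
position: [0.1353, 0.0839, 1.0243]
tcp_rot: [[0.87, -0.295, 0.395], [-0.262, -0.955, -0.136], [0.417, 0.015, -0.909]]
force: [-0.9, 0.1, -0.2]
opening: 0.327
```

```bash
python3 - <<'E'
from h import *
s=bot.read_state();print(s["time_s"],s["position"],s["joint_positions"].round(2),s["tcp_rot"].round(4).tolist())
E
```

```text
16.95 [0.13531865 0.08390283 1.02430743] [  6.01  -8.5   12.49 -21.89 151.66   1.48] [[0.8701, -0.2954, 0.3945], [-0.2624, -0.9553, -0.1364], [0.4172, 0.0152, -0.9087]]
```

>>> play_rows(series=[{"tx": 0.01,"ty": -0.004,"tz": -0.03,"turn": 0},{"tx": 0.02,"ty": -0.006,"tz": -0.04,"turn": 0},{"tx": 0.025,"ty": -0.008,"tz": -0.045,"turn": 0},{"tx": 0.025,"ty": -0.008,"tz": -0.045,"turn": 0}])

```text
time_s: 17.35
position: [0.2018, 0.0634, 0.8945]
tcp_rot: [[0.871, -0.295, 0.393], [-0.262, -0.955, -0.137], [0.416, 0.016, -0.909]]
force: [0.4, 0.4, 0.4]
opening: 0.325
```

```bash
python3 - <<'E'
from h import *
s=bot.read_state();print(s["time_s"],s["position"],s["joint_positions"].round(2),s["tcp_rot"].round(4).tolist())
E
```

```text
17.35 [0.20179266 0.06336451 0.8944939 ] [ -8.63 -20.02  50.02  -5.41 125.62   4.25] [[0.8706, -0.2955, 0.3934], [-0.2622, -0.9552, -0.1373], [0.4164, 0.0164, -0.909]]
```

>>> play_rows(series=[{"tx": 0.0206,"ty": -0.016,"tz": -0.053,"turn": 0},{"tx": 0.0206,"ty": -0.016,"tz": -0.053,"turn": 0},{"tx": 0.0206,"ty": -0.016,"tz": -0.053,"turn": 0},{"tx": 0.0206,"ty": -0.016,"tz": -0.053,"turn": 0},{"tx": 0.0206,"ty": -0.016,"tz": -0.053,"turn": 0},{"tx": 0.0206,"ty": -0.016,"tz": -0.053,"turn": 0},{"tx": 0.0206,"ty": -0.016,"tz": -0.053,"turn": 0},{"tx": 0.0206,"ty": -0.016,"tz": -0.053,"turn": 0},{"tx": 0.0206,"ty": -0.016,"tz": -0.053,"turn": 0},{"tx": 0.0206,"ty": -0.016,"tz": -0.053,"turn": 0}])

```text
time_s: 18.35
position: [0.3677, -0.0646, 0.4706]
tcp_rot: [[0.871, -0.295, 0.392], [-0.261, -0.955, -0.138], [0.416, 0.018, -0.909]]
force: [1.3, -0.2, -0.4]
opening: 0.329
```

>>> play_rows(series=[{"tx": 0.02,"ty": -0.016,"tz": -0.04,"turn": 0.01},{"tx": 0.02,"ty": -0.016,"tz": -0.02,"turn": 0.01},{"tx": 0,"ty": 0,"tz": 0,"turn": 0.01},{"tx": 0,"ty": 0,"tz": 0,"turn": 0.01}])

```text
time_s: 18.75
position: [0.3996, -0.0899, 0.4238]
tcp_rot: [[0.883, -0.254, 0.396], [-0.224, -0.967, -0.12], [0.413, 0.017, -0.911]]
force: [0.7, 0.0, 0.1]
opening: 0.331
```

```bash
python3 - <<'E'
from h import *
w=cap("wrist"); cv2.imwrite("pics/p_w.png",w["pixels"]); np.save("p_w.npy",w,allow_pickle=True)
s=bot.read_state();print(s["time_s"],s["position"],s["joint_positions"].round(2),s["tcp_rot"].round(4).tolist())
E
```

```text
18.8 [ 0.39961265 -0.08992407  0.42444513] [-32.2   -5.   111.56   8.23  49.98 -21.73] [[0.8821, -0.2534, 0.3972], [-0.2235, -0.9672, -0.1206], [0.4147, 0.0176, -0.9098]]
```

View pics/p_w.png

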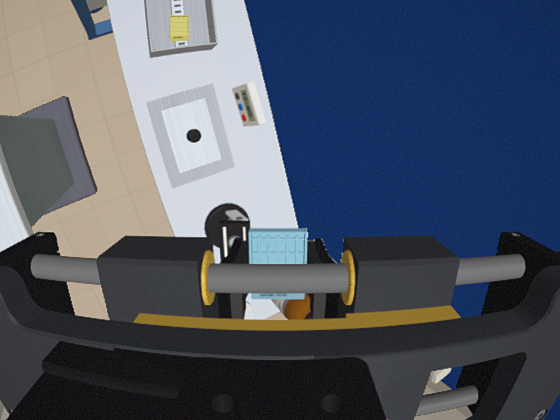

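>>> play_rows(series=[{"tx": 0,"ty": -0.045,"tz": -0.025,"turn": 0},{"tx": 0,"ty": -0.045,"tz": -0.025,"turn": 0},{"tx": 0,"ty": -0.045,"tz": -0.025,"turn": 0},{"tx": 0,"ty": -0.045,"tz": -0.025,"turn": 0},{"tx": 0,"ty": -0.045,"tz": -0.025,"turn": 0},{"tx": 0,"ty": 0,"tz": 0,"turn": 0},{"tx": 0,"ty": 0,"tz": 0,"turn": 0}])

```text
time_s: 19.5
position: [0.3997, -0.2705, 0.3244]
tcp_rot: [[0.882, -0.256, 0.397], [-0.226, -0.967, -0.121], [0.414, 0.017, -0.91]]
force: [-0.7, -0.1, -0.3]
opening: 0.328
```

```bash
python3 - <<'E'
from h import *
w=cap("wrist"); cv2.imwrite("pics/q_w.png",w["pixels"]); np.save("q_w.npy",w,allow_pickle=True)
s=bot.read_state();print(s["time_s"],s["position"],s["joint_positions"].round(2),s["tcp_rot"].round(4).tolist())
S=cap("side"); np.save("q_s.npy",S,allow_pickle=True); cv2.imwrite("pics/q_s.png",cv2.resize(S["pixels"][100:220,240:360],None,fx=5,fy=5,interpolation=cv2.INTER_CUBIC))
E
```

```text
19.55 [ 0.39970735 -0.26967363  0.32470183] [-54.78  10.89 112.84  23.91  38.93 -56.7 ] [[0.8818, -0.2544, 0.3972], [-0.2245, -0.9669, -0.121], [0.4148, 0.0176, -0.9097]]
```

View pics/q_w.png

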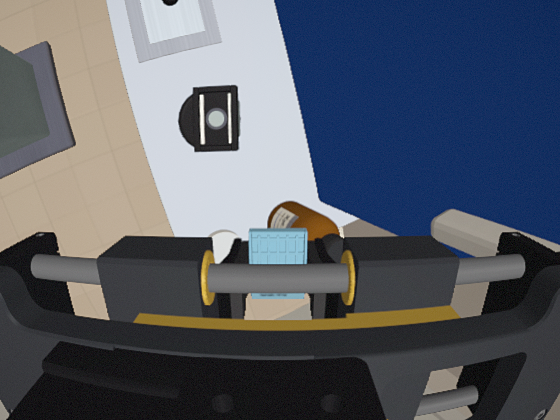

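View pics/q_s.png

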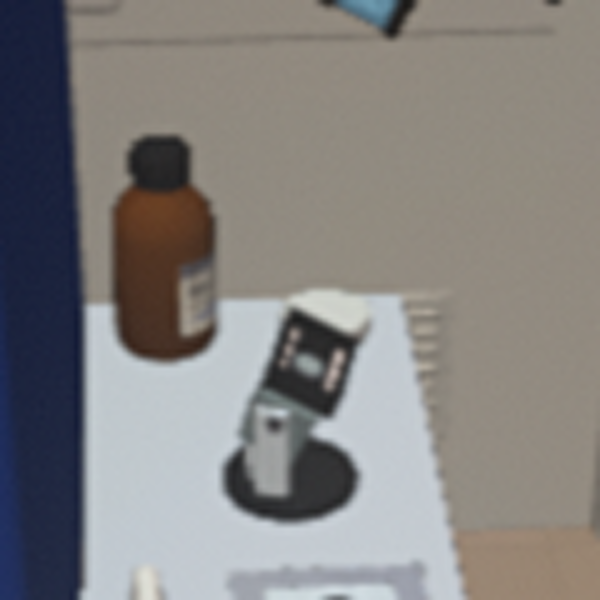

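```bash
python3 - <<'E'
import numpy as np,cv2
w=np.load("q_w.npy",allow_pickle=True).item()
cv2.imwrite("pics/q_z.png",cv2.resize(w["pixels"][75:165,165:255],None,fx=6.5,fy=6.5,interpolation=cv2.INTER_CUBIC))
E
```

```text
(no output)
```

View pics/q_z.png

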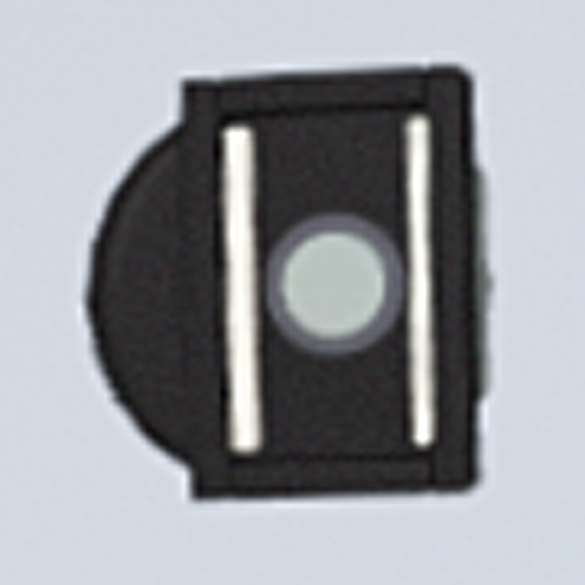

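```bash
cat > fit2.py <<'E'
from fit import *
q=np.load("q_w.npy",allow_pickle=True).item()
qo=lambda x,y:np.array([165+x/6.5-.42,75+y/6.5-.42])
Q=[(q,(-1,1),qo(183,82)),(q,(-1,-1),qo(193,500)),(q,(1,-1),qo(478,490)),(q,(1,1),qo(468,68))]
import itertools
for name,ob,free in [("all",obs+Q,0),("near",Q+[obs[0],obs[1],obs[3]],0),("Q",Q,0),("near/free",Q+[obs[0],obs[1],obs[3],obs[4]],1)]:
    def res2(p): return np.r_[np.concatenate([proj(v,X(p,s))-o for v,s,o in ob]),(p[4]-25)/(5 if free else .5),(p[2]-.092)/.003]
    r=least_squares(res2,[.45,-.2,.092,-10,25]); A=rot(r.x[3],25)
    print(name,r.x.round(4),"target",(r.x[:3]+A@[0,0,.07]).round(4)); print(r.fun.round(1))
    for v,o in ((c,co(338,327)),(d,do(327,305)),(q,qo(333,284))):
        print("  lens", [ (proj(v,r.x[:3]+A@[0,0,-k])-o).round(1).tolist() for k in (0,.01,.02,.03)])
E
python3 fit2.py | tail -n +9
```

```text
all [  0.4556  -0.2083   0.0887 -14.4817  24.8807] target [ 0.4269 -0.2009  0.1522]
[-1.4 -1.2 -0.5 -0.5  1.6 -1.5 -0.6 -0.1  0.5 -1.   1.   3.4  0.1 -0.7
 -0.2  0.2 -1.   0.9 -0.1 -0.6 -0.2 -1.1]
  lens [[-1.8, 3.1], [-0.3, -1.4], [1.2, -5.7], [2.5, -9.7]]
  lens [[0.8, 4.0], [-0.6, -1.0], [-2.0, -5.8], [-3.4, -10.3]]
  lens [[-1.2, -0.1], [0.8, 0.0], [2.6, 0.1], [4.3, 0.1]]
near [  0.4554  -0.2086   0.0898 -13.8992  24.9747] target [ 0.4267 -0.2015  0.1532]
[-0.1 -0.2  0.3  0.8 -0.4  1.1 -0.1 -0.6 -1.2 -0.5  0.3 -0.4  0.3  0.1
 -0.1 -0.7]
  lens [[-1.4, 3.4], [0.1, -1.2], [1.5, -5.5], [2.8, -9.6]]
  lens [[1.5, 4.4], [0.0, -0.7], [-1.4, -5.5], [-2.8, -10.0]]
  lens [[-1.0, 0.3], [1.0, 0.3], [2.8, 0.3], [4.6, 0.3]]
Q [  0.4556  -0.2084   0.0899 -13.9255  24.9788] target [ 0.4269 -0.2013  0.1533]
[ 0.  -0.5  0.4  0.5 -0.3  0.8  0.  -0.9 -0.  -0.7]
  lens [[-1.6, 3.2], [-0.1, -1.4], [1.3, -5.7], [2.6, -9.8]]
  lens [[1.4, 4.2], [-0.1, -0.9], [-1.6, -5.7], [-3.0, -10.2]]
  lens [[-0.9, -0.0], [1.1, 0.0], [2.9, 0.1], [4.7, 0.1]]
near/free [  0.4553  -0.2086   0.0894 -14.0444  25.0283] target [ 0.4266 -0.2014  0.1529]
[-0.2 -0.2  0.1  0.7 -0.8  1.1 -0.3 -0.5 -1.2 -0.6  0.1 -0.3  0.   0.2
  1.  -0.8  0.  -0.9]
  lens [[-1.5, 3.5], [-0.0, -1.1], [1.4, -5.4], [2.7, -9.4]]
  lens [[1.3, 4.4], [-0.2, -0.6], [-1.6, -5.4], [-3.0, -9.9]]
  lens [[-1.2, 0.3], [0.8, 0.3], [2.6, 0.3], [4.4, 0.4]]
```

```bash
python3 - <<'E'
from h import *
w=np.load("q_w.npy",allow_pickle=True).item()
x0,y0=225,215
cv2.imwrite("pics/q_c.png",cv2.resize(w["pixels"][y0:y0+100,x0:x0+110],None,fx=6,fy=6,interpolation=cv2.INTER_CUBIC))
s=bot.read_state(); R=s["tcp_rot"];p=s["position"]
for uv in [(249.5,229),(307,229),(307,298),(249,298)]:
    o,d=ray(w,uv); o=R.T@(o-p); d=R.T@d
    for zt in (.053,.056,.059): print(uv,zt,(o+d*(zt-o[2])/d[2]).round(4))
for z in (.056,):
  for c in [(.014,.0205),(.014,-.0205),(-.014,-.0205),(-.014,.0205)]: print(c,proj(w,p+R@[c[0],c[1],z]).round(1))
E
```

```text
(249.5, 229) 0.053 [-0.0134 -0.0205  0.053 ]
(249.5, 229) 0.056 [-0.0137 -0.0195  0.056 ]
(249.5, 229) 0.059 [-0.014  -0.0185  0.059 ]
(307, 229) 0.053 [ 0.0134 -0.0204  0.053 ]
(307, 229) 0.056 [ 0.0137 -0.0194  0.056 ]
(307, 229) 0.059 [ 0.0139 -0.0185  0.059 ]
(307, 298) 0.053 [0.0145 0.0165 0.053 ]
(307, 298) 0.056 [0.0148 0.0182 0.056 ]
(307, 298) 0.059 [0.0151 0.02   0.059 ]
(249, 298) 0.053 [-0.0149  0.0164  0.053 ]
(249, 298) 0.056 [-0.0152  0.0182  0.056 ]
(249, 298) 0.059 [-0.0155  0.0199  0.059 ]
(0.014, 0.0205) [305.3 301.8]
(0.014, -0.0205) [307.8 226.9]
(-0.014, -0.0205) [248.8 227. ]
(-0.014, 0.0205) [251.4 301.9]
```

View pics/q_c.png

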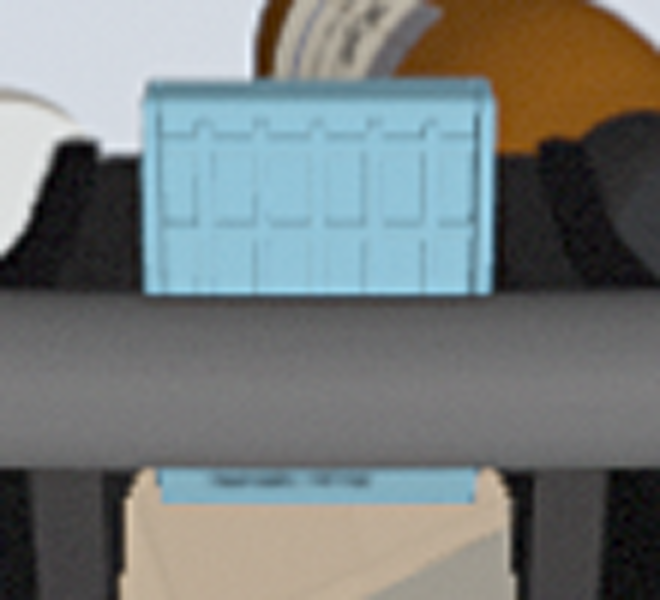

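>>> play_rows(series=[{"tx": 0.001,"ty": 0.024,"tz": -0.035,"turn": 0.003},{"tx": 0.001,"ty": 0.03,"tz": -0.045,"turn": 0.003},{"tx": 0.001,"ty": 0.027,"tz": -0.04,"turn": 0.003},{"tx": 0.001,"ty": 0.015,"tz": -0.026,"turn": 0.003},{"tx": 0,"ty": 0,"tz": 0,"turn": 0},{"tx": 0,"ty": 0,"tz": 0,"turn": 0},{"tx": 0,"ty": 0,"tz": 0,"turn": 0}])

```text
time_s: 20.3
position: [0.4041, -0.1947, 0.2086]
tcp_rot: [[0.883, -0.242, 0.401], [-0.212, -0.97, -0.119], [0.418, 0.02, -0.908]]
force: [0.3, 0.0, 0.1]
opening: 0.327
```

```bash
python3 - <<'E'
from fit import *
w=cap("wrist"); cv2.imwrite("pics/r_w.png",w["pixels"]); np.save("r_w.npy",w,allow_pickle=True)
S=cap("side");T=cap("top"); np.save("r_s.npy",S,allow_pickle=True)
cv2.imwrite("pics/r_s.png",cv2.resize(S["pixels"][120:220,250:350],None,fx=6,fy=6,interpolation=cv2.INTER_CUBIC))
P=[];Rs=[]
for i in range(1):
    s=bot.read_state();P.append(s["position"])
Rm=s["tcp_rot"]; H=np.array([.4554,-.2085,.0897]); A=rot(-14,25)
c_=s["position"]+Rm@[0,.0017,.0595]
print(s["time_s"],s["position"],s["joint_positions"].round(1),s["qvel"].round(2)); print("in head frame",(A.T@(c_-H)).round(4))
print((A.T@Rm).round(3))
# project expected cassette corners in side view
for sx in(1,-1):
  for sy in (1,-1): print((proj(S,s["position"]+Rm@[sx*.014,.0017+sy*.0205,.0625])-[250,120])*6)
E
```

```text
[  0.4554  -0.2085   0.0878 -14.9007  23.8238]
[-1.3  -1.2  -0.75 -0.15  1.66 -1.23 -1.04  0.19  0.07 -0.86  1.05  3.21
 -0.59 -1.06]
[[ 0.876  0.257 -0.408]
 [-0.233  0.966  0.109]
 [ 0.423 -0.     0.906]]
target [ 0.4268403  -0.20091428  0.15121102]
lens line check [303.55217985 139.49736645] [302.2 145. ] [407.83669358 164.93567576] [410.  170.6]
20.45 [ 0.40356827 -0.19465562  0.20818639] [-46.8  22.8 126.   52.1  15.5 -81.6] [-0.13  0.5   0.58  0.49 -0.05 -0.39]
in head frame [ 0.0011 -0.0019  0.0706]
[[ 1.     0.007 -0.006]
 [ 0.007 -1.    -0.018]
 [-0.006  0.018 -1.   ]]
[353.98664449 157.14900724]
[339.44948537 202.18820305]
[408.46693897 184.10308965]
[395.39803765 229.7430309 ]
```

View pics/r_s.png

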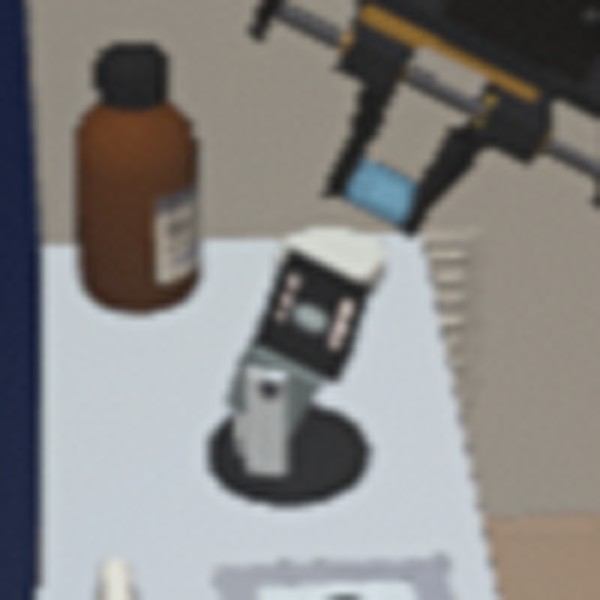

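View pics/r_w.png

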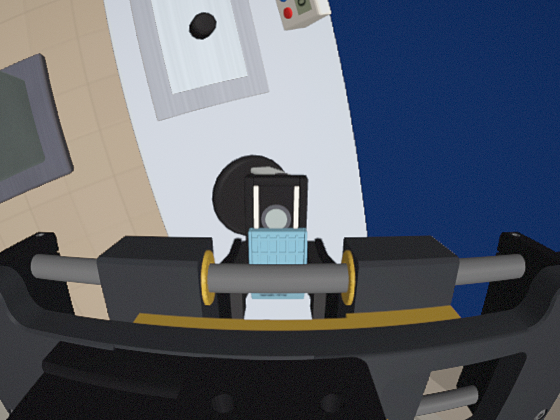

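>>> play_rows(series=[{"tx": -0.0005,"ty": 0.002,"tz": 0,"turn": 0},{"tx": 0,"ty": 0,"tz": 0,"turn": 0},{"tx": 0,"ty": 0,"tz": 0,"turn": 0},{"tx": 0,"ty": 0,"tz": 0,"turn": 0},{"tx": 0,"ty": 0,"tz": 0,"turn": 0},{"tx": 0,"ty": 0,"tz": 0,"turn": 0},{"tx": 0,"ty": 0,"tz": 0,"turn": 0},{"tx": 0,"ty": 0,"tz": 0,"turn": 0}])

```text
time_s: 21.25
position: [0.4025, -0.192, 0.2068]
tcp_rot: [[0.885, -0.243, 0.398], [-0.214, -0.97, -0.116], [0.414, 0.017, -0.91]]
force: [0.2, 1.0, -0.7]
opening: 0.326
```

```bash
python3 - <<'E'
from fit import *
T=cap("top"); w=cap("wrist"); cv2.imwrite("pics/s_t.png",cv2.resize(T["pixels"][150:260,150:420],None,fx=2.9,fy=2.9,interpolation=cv2.INTER_CUBIC))
s=bot.read_state(); Rm=s["tcp_rot"]; H=np.array([.4554,-.2085,.0897]); A=rot(-14,25)
print(s["time_s"],s["position"],s["force"],s["opening"],s["qvel"].round(2)); print("head",(A.T@(s["position"]+Rm@[0,.0017,.0595]-H)).round(4)); print((A.T@Rm).round(3))
E
```

```text
[  0.4554  -0.2085   0.0878 -14.9007  23.8238]
[-1.3  -1.2  -0.75 -0.15  1.66 -1.23 -1.04  0.19  0.07 -0.86  1.05  3.21
 -0.59 -1.06]
[[ 0.876  0.257 -0.408]
 [-0.233  0.966  0.109]
 [ 0.423 -0.     0.906]]
target [ 0.4268403  -0.20091428  0.15121102]
lens line check [303.55217985 139.49736645] [302.2 145. ] [407.83669358 164.93567576] [410.  170.6]
21.35 [ 0.40249866 -0.19195182  0.20677942] [-0.26309564  0.37334739 -0.12060155] 0.327690176801356 [-0.01 -0.05 -0.06 -0.07 -0.05  0.04]
head [-0.0012  0.0006  0.07  ]
[[ 1.     0.006 -0.01 ]
 [ 0.006 -1.    -0.016]
 [-0.01   0.016 -1.   ]]
```

View pics/s_t.png

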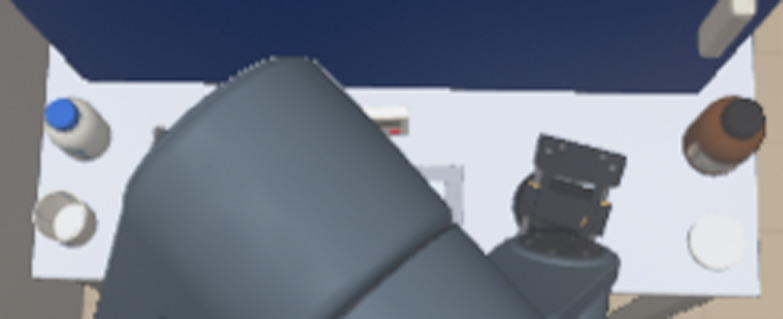

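Pose is within about 1 mm and 1° of the target, motionless, bystanders undisturbed. Handing in.

```bash
python3 -c "
from rig import bot
print(bot.hand_in())"
```

```text
the job is handed in; nothing more can be done
None
```

I set the lid down on the table and handed in at about 21.4 s, with the arm still holding the blue cassette in front of the camera hood.

- **Lid:** I gripped it by the knob, lifted it and set it down knob up at about (0.455, -0.050). Contact was about 17 N before I let go. The pictures afterwards show it flat and clear of everything else.
- **Cassettes:** I pinched the blue cassette across its 28 mm and lifted it out. The yellow one stayed in the tray.
- **Tilt:** the moves offer no tilt command. I raised the arm until its wrist joint reached its upper limit, which tilted the tool about 25°. The tilt held as I came back down to the hood.
- **Final pose:** I measured the hood from three wrist-camera views. By my estimate the cassette's middle is at (-1.2, 0.6, 70.0) mm in the hood's frame, with the tool about 1° off parallel. The arm was still and the grip steady at a 28.5 mm opening. The top view shows the bottle, beaker, timer, amber bottle and petri dish standing where they were; the arm hides part of the lid and tray there.

**Disagreements and limits:**
- My hood height came out 88–90 mm against the "about 92 mm" in the text.
- The far hood corners in the first two views fitted poorly, off by up to 3 pixels, so I relied mainly on the third view.
- The network's first knob position in the wrist view was about 11 pixels off, so I used the pixel I read from the picture.
- The cassette's place in the grip, about 2 mm off-centre along its length and not pitched, comes from the wrist view and the height at which I gripped it. It is good to about 1–2 mm. A small pitch about the jaw axis was not ruled out by a second view.

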